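# Charge the colonisation pot and hang it up

### The arm

A 6-joint arm with a two-finger parallel gripper is mounted at the origin on a cart in front of the work surface, level with it; the furniture and walls round the work are solid. World frame = base frame: x ahead of the robot, y to its left, z up, the work surface at z = 0. Lengths are in m, angles in rad, forces in N, time in s.
With the tool pointing down it reaches from about 0.325 to 0.775 m from the base axis. Payload 9.3 kg.
Tool frame: the origin (TCP) lies between the finger pads; the fingertips stand 22 mm ahead of it and the grasp point (between the pads) lies 3 mm ahead of it (env.tips_ahead is the distance from the TCP to the fingertips, in m); z points along the fingers, y is the line along which they close (so a half turn about z gives the same grasp; the last joint's range is limited). The gripper opens to 85 mm and grips with 20 to 120 N. Pads are 22 mm wide; open, the fingers measure 114 mm over their backs; the gripper's body (76 mm by 85 mm) begins 54 mm behind the grasp point. The pads swing forward as they close: fully open they stand 13 mm farther back than shut.
Start: joints at [1.005, 0.259, 0.021, 1.334, 0, 1.418], TCP at [0.221, 0.504, 0.253] pointing down, gripper open.
Joint ranges: [-3.04, 3.04], [-0.91, 1.82], [-1.04, 1.36], [-1.92, 1.95], [-1.52, 1.45], [-3.14, 3.14]. Speed limits (rad/s): [2.22, 2.22, 2.79, 3.14, 3.14, 3.14].

### API

Orientations are given as a rotation vector (axis times angle).
In Python, from station import env, read_camera, camera_params gives the robot as it stands.
- The arm moves only by the tool step_arm, never from a script. Its argument "rows" is a list of rows, each an object with "travel": the shift along the world's x, y, z in units of 40 mm (1.0 is 40 mm), a list of three; "twist": the turn about the world's z in units of 6 degrees (1.0 is 6 degrees); "grip": the finger opening in mm, from 0 to 85.4. A call has 1 to 20 rows; each row is the pose to reach, as a shift and turn from the pose commanded when the call began; what a row does not reach only later rows make up. A row lasts 1/10 s, in which the tool goes at most 50 mm and 8.59 degrees, less where a joint would pass 70% of its speed; a pose out of reach is approached as far as the arm can. A call with a gripper value outside its range is refused whole. The fingers move at their own pace and stop on an object; "grip_force" is the grip in N (left out, the last holds). Time passes only in rows, so rows that repeat a pose let the fingers close. It gives the time, the measured TCP pose, the force, the opening and the grip force at its end, in the units of the state.
- env.get_obs(): the state, without advancing time (a new reading comes with each control period).
- read_camera(name): name is "scene" or "top"; returns the picture (480x640x3 uint8, red, green, blue); there is no depth.
- camera_params(name): a dict with "intrinsics" (3x3 intrinsics, pixels), "dist" ([k1, k2, p1, p2, k3] as OpenCV has them; the pictures are not rectified), "world_from_camera" (4x4, takes a point from camera to world coordinates). Camera axes: x right, y down, z forward; pixel columns grow to the right and rows downward; lengths in m; the calibration is good to about 2 mm. A picture is of the moment at which its call begins. camera_params takes no time and is no camera call.
- env.close_job(): hands the job in; it is judged then, once.
The state is a dict: "time_s": time; "q": joint angles; "joint_velocities": joint speeds; "joint_efforts": joint torques, N m; "ee_pos": TCP position; "eef_rot": TCP orientation; "ft_force": force on the tool from outside, world axes, zero at the start; "torque": the same for the moment, N m; "opening": finger opening in m; "gripper_force": force on a finger pad.
Only numpy, scipy, OpenCV 4.12 (cv2) and the standard library are available. Lean on these libraries where they do the work, as an engineer would, in place of code of your own. Each camera call takes 0.05 s, during which the arm holds its last target. There are 200 camera calls.

### The job

Get the slotted sample pot ready for incubation. Set the funnel in the pot's neck, tip the clay pebbles from both weighing scoops through it until every pebble is in the pot (an empty scoop can stay where it is), lay the scoops back level on the bench and park the funnel upright in its beaker again; then, with the pot still standing on the bench, swing its wire bail upright, lift the pot by the bail and leave it hanging upright by the bare middle of the bail on the stand's hook. Do not tip the pot over, and leave the settling chamber and the petri dish where they are.

Things in the scene. Friction and masses are not known exactly. Their poses are not given: they have to be found in the camera images.
- pot: Loose slotted steel sample pot, about 0.29 kg empty: can 80 mm in diameter, 62 mm high, then a shoulder up to a neck of 50 mm outside, 44 mm bore, whose rim is 92 mm above the bench. Origin at the centre of its underside, z up. The bail's ears stand at z = 70 mm on its +y and -y sides; the folded bail sticks out on its +x side.
- pot_mouth (a point): Centre of the pot's neck, level with the rim (92 mm above the pot's underside); axes as the pot's.
- pot_inside (a point): Point on the pot's axis 22 mm above its underside, amid the space where the pebbles come to lie (inside diameter 74 mm, inner floor at 4 mm).
- bail (a joint): Hinge of the wire bail on the pot's ears, rad: 0 = folded out on the pot's +x side, 10 degrees below level, on stop tabs; 1.745 = upright over the neck; 3.4 = over to the other side. Stiff enough (0.018 N m) to stay where it is left. The axis runs along the pot's y, 70 mm above its underside; the sleeves of the bail's cross bar are 75 mm from it.
- bail_mid (a point): Middle of the bail's cross bar, on the wire's centre line. The bar runs along the pot's y, 94 mm long; its middle 24 mm is bare wire (4.4 mm thick) kinked 8 mm outward (upward when upright) to an apex, this point, for the hook. This point's frame is fixed to the bail: y along the bar, parallel to the pot's frame at bail = 0.
- bail_grip_l (a point): Centre of the black grip sleeve on the +y half of the cross bar: 11 mm thick, 31 mm long, 28 mm to the side of bail_mid and 8 mm nearer the hinge; it turns freely on the wire, so it can be pinched while the bail swings. With the bail folded it lies about 57 mm above the bench, 28 mm clear of the pot's wall. Axes as bail_mid.
- bail_grip_r (a point): The same sleeve on the -y half of the cross bar.
- funnel_tip (a point): Centre of the lower end of a loose wide steel funnel, 0.10 kg: stem 40 mm outside, 34 mm bore, 40 mm long, then a 45 degree cone up to a rim 100 mm wide, 70 mm above this point. z up its axis; grip tab on the rim at +x. Parked at the start with its stem in the beaker, this point about 54 mm below beaker_mouth; resting on the pot's neck it is about 42 mm below pot_mouth.
- funnel_tab (a point): Grip point of the flat upright tab on the funnel's rim, 57 mm from the funnel's axis along its +x and 94 mm above funnel_tip. The tab is 10 mm thick across (funnel's y), 20 mm radially, and stands from 4 mm below to 38 mm above the rim; the grip point is 24 mm above the rim.
- beaker_mouth (a point): Centre of the mouth of a loose glass beaker, 0.21 kg, 71 x 76 mm outside; the mouth is 96 mm above its underside; inside diameter there about 66 mm. To its left stands a tall microscope to keep clear of: its eyepiece head, 0.24 to 0.32 m above the bench, comes within 0.11 to 0.14 m of the beaker's axis.
- hook_seat (a point): Where the middle of the bail's cross bar (wire's centre line) rests on the hook of a fixed stand: a shallow dip, 252 mm above the bench. The hook, 7 mm wire, points to this point's -x: 23 mm beyond the seat its tip turns up, to 20 mm above the seat. 90 mm behind the seat (+x) stands the rod, whose top is 18 mm above the seat; a 10 mm base plate reaches from 30 mm before the rod to 95 mm behind it.
- scoop_a_grip (a point): Grip point on the flat handle of weighing scoop A (the one straight behind the pot, nearer the stand), aluminium, loose, 0.12 kg; 27 mm above the scoop's underside. Handle 11 mm thick (y), 14 mm high, 56 mm long (x); +x points to the open spout, z up. The trough (44 mm wide, walls 24 mm high) starts 35 mm ahead; its floor rises at 10 degrees over the last 34 mm. Pebbles run out when the spout is tipped down about 45 degrees.
- scoop_a_spout (a point): Middle of scoop A's spout edge (39 mm wide, no lip), 112 mm ahead of its grip point and 8 mm above its underside.
- scoop_b_grip (a point): Grip point on the flat handle of weighing scoop B (the one farther to the right), aluminium, loose, 0.12 kg; 27 mm above the scoop's underside. Handle 11 mm thick (y), 14 mm high, 56 mm long (x); +x points to the open spout, z up. The trough (44 mm wide, walls 24 mm high) starts 35 mm ahead; its floor rises at 10 degrees over the last 34 mm. Pebbles run out when the spout is tipped down about 45 degrees.
- scoop_b_spout (a point): Middle of scoop B's spout edge (39 mm wide, no lip), 112 mm ahead of its grip point and 8 mm above its underside.
- pebble_1_centre (a point): Centre of a roundish clay pebble, 16 mm across, 10 g, lying in scoop A at the start; absent (None) in some starts.
- pebble_2_centre (a point): Centre of a roundish clay pebble, 16 mm across, 10 g, lying in scoop A at the start; absent (None) in some starts.
- pebble_3_centre (a point): Centre of a roundish clay pebble, 16 mm across, 10 g, lying in scoop A at the start; absent (None) in some starts.
- pebble_4_centre (a point): Centre of a roundish clay pebble, 16 mm across, 10 g, lying in scoop B at the start; absent (None) in some starts.
- pebble_5_centre (a point): Centre of a roundish clay pebble, 16 mm across, 10 g, lying in scoop B at the start; absent (None) in some starts.
- pebble_6_centre (a point): Centre of a roundish clay pebble, 16 mm across, 10 g, lying in scoop B at the start; absent (None) in some starts.
- cup_by: Bystander, loose, to be left alone: settling chamber (glass tube on a metal ring base, 43 mm wide, 47 mm high). Origin at the centre of its underside.
- dish_by: Bystander, loose, to be left alone: petri dish, 94 mm wide, 18 mm high. Origin at the centre of its underside.

How it is judged:
On the way, in this order (a step that is already met when the one before it is completed fails the run):
1. the funnel stands in the pot's neck, upright and fully down (horizontal distance between funnel_tip and pot_mouth below 0.008 m and z of funnel_tip in the frame of pot_mouth between -0.065 and -0.036 m and angle between funnel_tip's own z axis and vertical below 0.15 rad), for 0.3 s.
2. every pebble has gone into the pot while the funnel is in its neck (distance between each of pebble_1_centre, pebble_2_centre, pebble_3_centre, pebble_4_centre, pebble_5_centre, pebble_6_centre and pot_inside below 0.042 m and horizontal distance between funnel_tip and pot_mouth below 0.01 m and z of funnel_tip in the frame of pot_mouth between -0.065 and -0.03 m and angle between funnel_tip's own z axis and vertical below 0.25 rad), for 0.2 s.
3. the funnel is parked in the beaker again (horizontal distance between funnel_tip and beaker_mouth below 0.014 m and z of funnel_tip in the frame of beaker_mouth between -0.065 and -0.042 m and angle between funnel_tip's own z axis and vertical below 0.25 rad), for 0.3 s.
4. the bail is upright with the pot still standing on the bench (value of joint bail between 1.45 and 2.05 rad and height (world z) of pot below 0.008 m and angle between pot's own z axis and vertical below 0.15 rad), for 0.1 s.
At the end, for the whole second after the job is handed in: Every pebble is in the pot, which hangs hardly swinging on the hook (middle of the bail within 15 mm of the seat, tilt under 14 degrees); the funnel is upright in the beaker (within 14 mm of its axis, stem 42 mm or more inside); both scoops lie level on the bench (all of step 3 and distance between each of pebble_1_centre, pebble_2_centre, pebble_3_centre, pebble_4_centre, pebble_5_centre, pebble_6_centre and pot_inside below 0.042 m and height (world z) of scoop_a_grip between 0 and 0.032 m and angle between each of scoop_a_grip, scoop_b_grip's own z axis and vertical below 0.15 rad and height (world z) of scoop_b_grip between 0 and 0.032 m and distance between bail_mid and hook_seat below 0.015 m and contact force between stand and pot above 1 N and height (world z) of pot above 0.06 m and angle between pot's own z axis and vertical below 0.25 rad and linear speed of pot below 0.08 m/s); the robot touches nothing.
It fails at once if the pot is tipped over (more than 50 degrees) (angle between pot's own z axis and vertical above 0.87 rad).
It fails at once if the settling chamber beside the work is shoved more than 30 mm (distance of cup_by from where it was at the start of the episode above 0.03 m).
It fails at once if the petri dish beside the work is shoved more than 30 mm (distance of dish_by from where it was at the start of the episode above 0.03 m).
Of pebble_1, pebble_2, pebble_3, pebble_4, pebble_5, pebble_6 only 3 to 6 are there at a start; the rules pass over those that are not, and their reading is None.
At some moment in a run one of scoop_a may be knocked a few centimetres aside while the robot is not near it.
It also fails if it takes over 208 s, if anything falls off the work surface, if the arm or the gripper's body presses on something with over 40 N, if the wrist force passes 120 N, or if a joint passes its speed limit or range.

## Working session

There is one attempt and no reset: what is moved stays moved. The work goes in short steps, Python scripts to look and compute and a tool call to move; the robot and the scene stay as the last step left them, time stands still between calls to the robot, and variables do not carry over. Pictures are saved under pics/ and viewed, at most 14 in all, crops included, and the job is handed in when it is done.

Besides the shell and the picture viewer there is one more tool, called after "Request:" as name(argument=value, ...) on one line, values as JSON. step_arm: Moves the arm, as the interface text tells. Its arguments: {"type":"object","properties":{"rows":{"type":"array","items":{"type":"object","properties":{"travel":{"type":"array","items":{"type":"number"}},"twist":{"type":"number"},"grip":{"type":"number"}}}},"grip_force":{"type":"number"}},"required":["rows"]}

```bash
ls; mkdir -p pics; python3 - <<'E'
from station import env, read_camera, camera_params
import cv2,numpy as np
for n in("scene","top"):
    im=read_camera(n); cv2.imwrite(f"pics/{n}0.png",im[:,:,::-1]); p=camera_params(n)
    print(n,np.round(p["intrinsics"],1).tolist(),np.round(p["dist"],4),np.round(p["world_from_camera"],3).tolist())
o=env.get_obs(); print({k:np.round(v,3) for k,v in o.items()}, env.tips_ahead)
E
```

```text
pics
scene [[600.0, 0.0, 317.2], [0.0, 600.0, 230.2], [0.0, 0.0, 1.0]] [-0.136  0.     0.     0.     0.   ] [[0.493, -0.549, 0.675, -0.131], [-0.87, -0.31, 0.383, -0.693], [-0.001, -0.776, -0.631, 0.761], [0.0, 0.0, 0.0, 1.0]]
top [[507.9, 0.0, 311.4], [0.0, 507.9, 238.2], [0.0, 0.0, 1.0]] [0.0352 0.     0.     0.     0.    ] [[-0.008, -0.993, 0.118, 0.395], [-1.0, 0.005, -0.028, -0.331], [0.027, -0.118, -0.993, 1.007], [0.0, 0.0, 0.0, 1.0]]
{'time_s': np.float64(0.1), 'q': array([ 1.005,  0.259,  0.021,  1.334, -0.   ,  1.418]), 'joint_velocities': array([-0.   ,  0.   ,  0.002,  0.   ,  0.001,  0.001]), 'joint_efforts': array([ 6.0000e-03, -5.5669e+01,  3.4507e+01,  1.2000e-02, -0.0000e+00,
        0.0000e+00]), 'ee_pos': array([0.221, 0.504, 0.253]), 'eef_rot': array([-6.440e-01, -3.075e+00,  2.000e-03]), 'ft_force': array([ 0.756, -0.041,  0.237]), 'torque': array([-0.019, -0.022,  0.024]), 'gripper_force': np.float64(0.0), 'opening': np.float64(0.085)} 0.022
```

View pics/scene0.png

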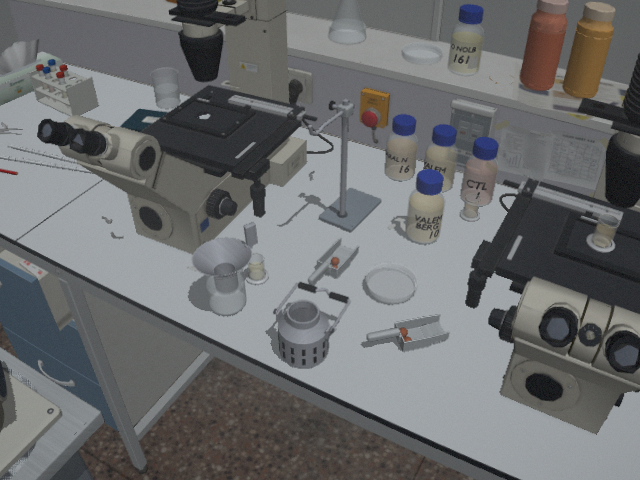

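View pics/top0.png

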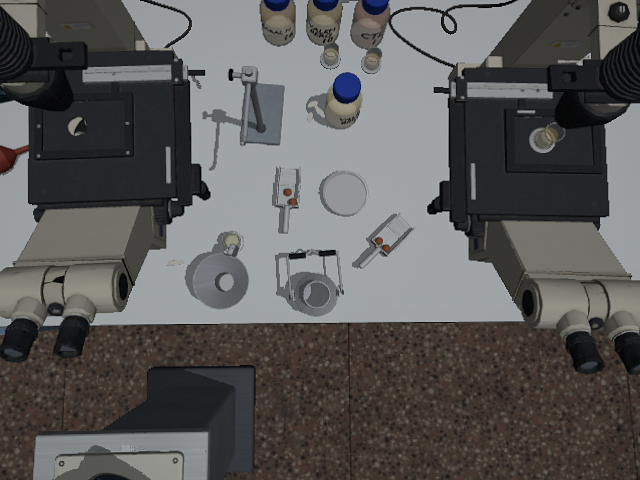

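```bash
python3 - <<'E'
import cv2
a=cv2.imread("pics/top0.png")[150:325,180:430]; cv2.imwrite("pics/t1.png",cv2.resize(a,None,fx=3.2,fy=3.2,interpolation=cv2.INTER_CUBIC))
a=cv2.imread("pics/scene0.png")[215:375,180:460]; cv2.imwrite("pics/s1.png",cv2.resize(a,None,fx=2.85,fy=2.85,interpolation=cv2.INTER_CUBIC))
E
```

```text
(no output)
```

View pics/t1.png

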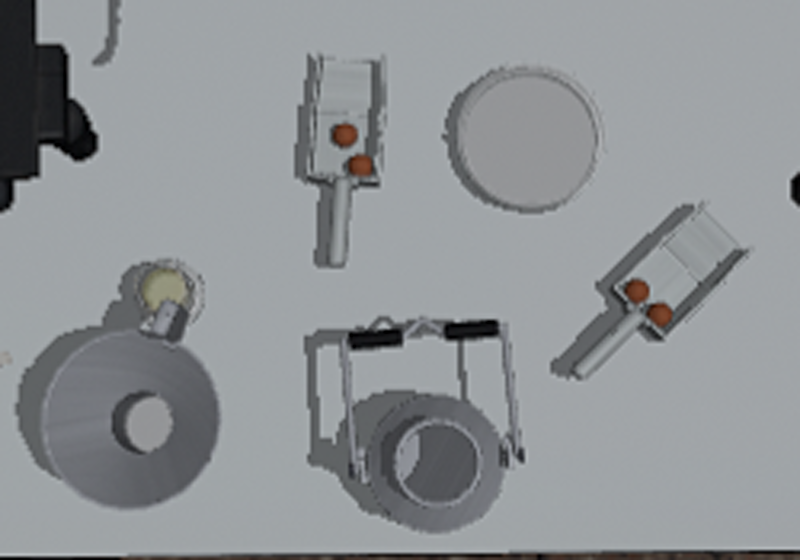

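View pics/s1.png

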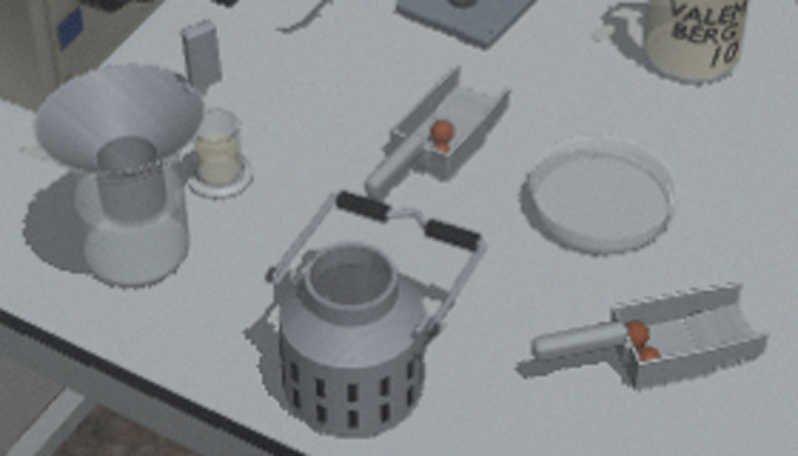

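```bash
cat > h.py <<'E'
import numpy as np, cv2
from station import env, read_camera, camera_params
def ray(n,uv):
    p=camera_params(n); K=np.array(p["intrinsics"],float); d=np.array(p["dist"],float)
    T=np.array(p["world_from_camera"]); x=cv2.undistortPoints(np.array([[uv]],float),K,d)[0,0]
    return T[:3,3], T[:3,:3]@np.array([x[0],x[1],1.])
def plane(n,uv,z):
    o,r=ray(n,uv); return o+r*(z-o[2])/r[2]
def tri(a,b):  # a in top, b in scene
    o1,r1=ray("top",a); o2,r2=ray("scene",b)
    s=np.linalg.lstsq(np.c_[r1,-r2],o2-o1,rcond=None)[0]
    p,q=o1+s[0]*r1,o2+s[1]*r2; return (p+q)/2, np.linalg.norm(p-q)
def proj(n,X):
    p=camera_params(n); T=np.linalg.inv(np.array(p["world_from_camera"]))
    return cv2.projectPoints(np.atleast_2d(np.array(X,float)),cv2.Rodrigues(T[:3,:3])[0],T[:3,3],np.array(p["intrinsics"],float),np.array(p["dist"],float))[0][:,0]
def snap(n,name,box=None,f=1):
    im=read_camera(n)[:,:,::-1]
    if box: im=im[box[1]:box[3],box[0]:box[2]]
    im=cv2.resize(im,None,fx=f,fy=f,interpolation=cv2.INTER_CUBIC); cv2.imwrite(f"pics/{name}.png",im); return im
t=lambda x,y:(180+x/3.2,150+y/3.2)
s=lambda x,y:(180+x/2.85,215+y/2.85)
E
python3 - <<'E'
from h import *
R=lambda v:np.round(v,4)
P=lambda l,uv,z,n="top":print(l,n,R(plane(n,uv,z)))
P("funnel rim",t(131,420),.112); P("funnel rim",s(119,119),.112,"scene")
P("tab top",t(170,306),.15); print(R(tri(t(178,303),s(199,27))[0]))
P("neck",t(437,463),.092);P("neck",s(352,275),.092,"scene")
P("slL",t(375,340),.057);P("slR",t(471,329),.057);P("slL",s(363,206),.057,"scene");P("slR",s(453,235),.057,"scene")
for l,u in dict(Arear=(332,266),Afront=(343,182)).items():P(l,t(*u),.034)
P("A rear sc",s(373,188),.030,"scene")
for l,u in dict(Acl=(312,55),Acr=(383,60),).items():P(l,t(*u),.026)
for l,u in dict(Brear=(579,373),Bfront=(637,322)).items():P(l,t(*u),.034)
for l,u in dict(Bcl=(703,205),Bcr=(747,251),).items():P(l,t(*u),.026)
for l,u in dict(a1=(344,134),a2=(360,165),b1=(637,290),b2=(659,315)).items():P(l,t(*u),.012)
P("cup",t(167,288),.03);P("dish",t(528,138),.018);P("rod base",(262,128),.01)
a=cv2.imread("pics/top0.png")[50:160,190:300]; b=cv2.imread("pics/scene0.png")[85:235,295:395]
cv2.imwrite("pics/hk.png",np.hstack([cv2.resize(a,(400,400),interpolation=2),cv2.resize(b,(400,600),interpolation=2)[:400]]))
E
```

```text
funnel rim top [ 0.4268 -0.1975  0.112 ]
funnel rim scene [ 0.4263 -0.1979  0.112 ]
tab top top [ 0.4853 -0.2228  0.15  ]
[ 0.4841 -0.223   0.1493]
neck top [ 0.4022 -0.3652  0.092 ]
neck scene [ 0.4036 -0.3658  0.092 ]
slL top [ 0.4744 -0.3308  0.057 ]
slR top [ 0.4805 -0.3872  0.057 ]
slL scene [ 0.4822 -0.3263  0.057 ]
slR scene [ 0.4871 -0.3832  0.057 ]
Arear top [ 0.5212 -0.3051  0.034 ]
Afront top [ 0.5726 -0.3119  0.034 ]
A rear sc scene [ 0.5224 -0.3096  0.03  ]
Acl top [ 0.6535 -0.2929  0.026 ]
Acr top [ 0.6503 -0.3366  0.026 ]
Brear top [ 0.4557 -0.4532  0.034 ]
Bfront top [ 0.4863 -0.4889  0.034 ]
Bcl top [ 0.5589 -0.5325  0.026 ]
Bcr top [ 0.5303 -0.5587  0.026 ]
a1 top [ 0.6069 -0.3122  0.012 ]
a2 top [ 0.5873 -0.322   0.012 ]
b1 top [ 0.5082 -0.4929  0.012 ]
b2 top [ 0.4926 -0.5062  0.012 ]
cup top [ 0.5088 -0.2058  0.03  ]
dish top [ 0.6028 -0.4264  0.018 ]
rod base top [ 0.7387 -0.261   0.01  ]
```

View pics/hk.png

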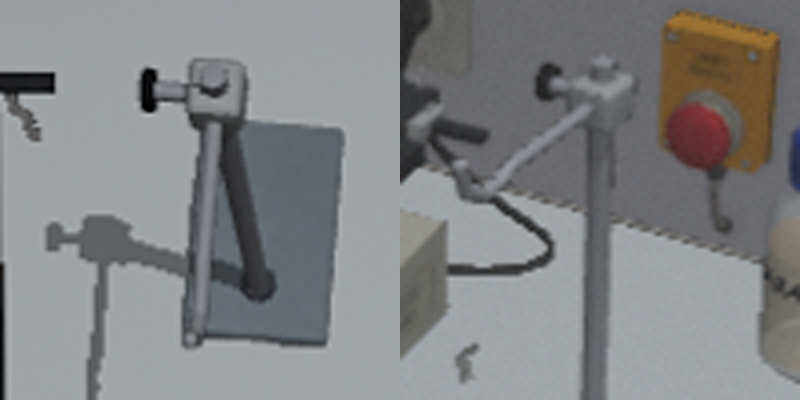

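```bash
python3 - <<'E'
from h import *
R=lambda v:np.round(v,4)
tip=plane("top",(243.1,143),.272); rod=plane("top",(248.3,70.6),.27)
print("tip",R(tip),"rod",R(rod),"tri tip",tri((243.1,143),(310.5,125.7)))
d=tip-rod;d[2]=0;d/=np.linalg.norm(d);print("hook dir",R(d),"seat",R(tip-.023*d),R(rod+.09*d))
for n,a,b in(("slL",t(375,340),s(363,206)),("slR",t(471,329),s(453,235)),("tabtop",t(178,303),s(199,27)),("apex",t(423,322),s(405,212)),("earL",t(357,468),s(272,275)),("earR",t(512,456),s(432,328))):
    p,e=tri(a,b);print(n,R(p),R(e))
for uv in((130,290),(115,350),(185,200),(160,70)):print(uv,R(plane("top",uv,.3)))
print(R(proj("top",[[.3,-.1,.3],[.4,-.1,.3]])))
E
```

```text
tip [ 0.6254 -0.2516  0.272 ] rod [ 0.7383 -0.2586  0.27  ] tri tip (array([ 0.62573872, -0.2514164 ,  0.27090591]), np.float64(8.788048605270144e-05))
hook dir [-0.9981  0.0618  0.    ] seat [ 0.6484 -0.253   0.272 ] [ 0.6485 -0.253   0.27  ]
slL [ 0.4737 -0.3311  0.0665] 0.0005
slR [ 0.4798 -0.3868  0.0653] 0.0001
tabtop [ 0.4841 -0.223   0.1493] 0.0097
apex [ 0.4826 -0.3568  0.067 ] 0.0047
earL [ 0.399  -0.319   0.0718] 0.0031
earR [ 0.407  -0.4107  0.071 ] 0.0037
(130, 290) [ 0.4093 -0.1025  0.3   ]
(115, 350) [ 0.3293 -0.0857  0.3   ]
(185, 200) [ 0.5342 -0.1741  0.3   ]
(160, 70) [ 0.724  -0.1352  0.3   ]
[[124.9522 372.2524]
 [127.9046 296.8907]]
```

Request:
step_arm(rows=[{"travel": [0, 0, 1.2], "twist": 0, "grip": 50}, {"travel": [0, 0, 2.4], "twist": 0, "grip": 50}, {"travel": [0, 0, 3.6], "twist": 0, "grip": 50}, {"travel": [0.3, 0, 4.8], "twist": 0, "grip": 50}, {"travel": [0.8, -1, 5.5], "twist": 0, "grip": 50}, {"travel": [1.3, -2.1, 6], "twist": 0, "grip": 50}, {"travel": [1.8, -3.2, 6], "twist": 0, "grip": 50}, {"travel": [2.3, -4.3, 6], "twist": 0, "grip": 50}, {"travel": [2.8, -5.4, 6], "twist": 0, "grip": 50}, {"travel": [3.2, -6.5, 6], "twist": 0, "grip": 50}, {"travel": [3.6, -7.6, 6], "twist": 0, "grip": 50}, {"travel": [4, -8.7, 6], "twist": 0, "grip": 50}, {"travel": [4.3, -9.8, 6], "twist": 0, "grip": 50}, {"travel": [4.6, -10.9, 6], "twist": 0, "grip": 50}, {"travel": [4.9, -12, 6], "twist": 0, "grip": 50}, {"travel": [5.2, -13.1, 6], "twist": 0, "grip": 50}, {"travel": [5.5, -14.2, 6], "twist": 0, "grip": 50}, {"travel": [5.8, -15.3, 6], "twist": 0, "grip": 50}, {"travel": [6.2, -16.4, 6], "twist": 0, "grip": 50}, {"travel": [6.4, -17.5, 6], "twist": 0, "grip": 50}])

```text
time_s: 2.1
ee_pos: [0.4771, -0.1983, 0.492]
eef_rot: [-0.644, -3.075, -0.0]
ft_force: [1.1, 0.7, 0.0]
opening: 0.05
gripper_force: 0.0
```

Request:
step_arm(rows=[{"travel": [0.1, -0.58, -1], "grip": 50}, {"travel": [0.1, -0.58, -2.2], "grip": 50}, {"travel": [0.1, -0.58, -3.4], "grip": 50}, {"travel": [0.1, -0.58, -4.6], "grip": 50}, {"travel": [0.1, -0.58, -5.8], "grip": 50}, {"travel": [0.1, -0.58, -6.4], "grip": 50}, {"travel": [0.1, -0.58, -6.4], "grip": 50}])

```text
schema error: expected keys travel, twist, grip
```

```bash
python3 - <<'E'
from h import *
a=snap("top","a",(180,190,320,330),2.85);b=snap("scene","b",(180,170,320,310),2.85)
cv2.imwrite("pics/ab.png",np.hstack([a,b]));print(env.get_obs()["ee_pos"])
E
```

```text
[ 0.47765187 -0.20110691  0.48976176]
```

View pics/ab.png

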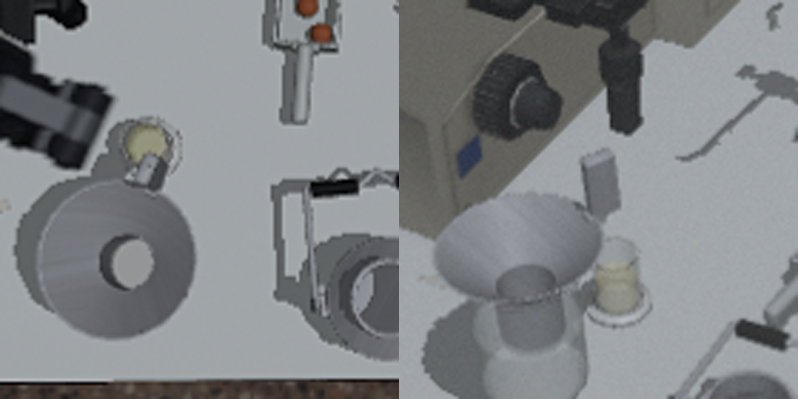

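```bash
python3 - <<'E'
from h import *
print(plane("top",(180+152/2.85,190+162/2.85),.15),plane("scene",(180+198/2.85,170+155/2.85),.15))
print(plane("top",(180+117/2.85,190+259/2.85),.112))
E
```

```text
[ 0.48320795 -0.22320501  0.15      ] [ 0.48060286 -0.21884766  0.15      ]
[ 0.42746124 -0.19771074  0.112     ]
```

Request:
step_arm(rows=[{"travel": [0.1, -0.55, -1], "twist": 0, "grip": 50}, {"travel": [0.1, -0.55, -2.2], "twist": 0, "grip": 50}, {"travel": [0.1, -0.55, -3.4], "twist": 0, "grip": 50}, {"travel": [0.1, -0.55, -4.6], "twist": 0, "grip": 50}, {"travel": [0.1, -0.55, -5.8], "twist": 0, "grip": 50}, {"travel": [0.1, -0.55, -6.4], "twist": 0, "grip": 50}, {"travel": [0.1, -0.55, -6.4], "twist": 0, "grip": 50}])

```text
time_s: 2.9
ee_pos: [0.479, -0.2168, 0.2335]
eef_rot: [-0.642, -3.07, -0.003]
ft_force: [-0.7, 0.8, 0.8]
opening: 0.05
gripper_force: 0.0
```

Request:
step_arm(rows=[{"travel": [0.05, -0.12, -0.8], "twist": 0, "grip": 50}, {"travel": [0.05, -0.12, -1.6], "twist": 0, "grip": 50}, {"travel": [0.05, -0.12, -2.36], "twist": 0, "grip": 50}, {"travel": [0.05, -0.12, -2.36], "twist": 0, "grip": 30}, {"travel": [0.05, -0.12, -2.36], "twist": 0, "grip": 14}, {"travel": [0.05, -0.12, -2.36], "twist": 0, "grip": 0}, {"travel": [0.05, -0.12, -2.36], "twist": 0, "grip": 0}, {"travel": [0.05, -0.12, -2.36], "twist": 0, "grip": 0}, {"travel": [0.05, -0.12, -2.36], "twist": 0, "grip": 0}, {"travel": [0.05, -0.12, -2.36], "twist": 0, "grip": 0}], grip_force=60)

```text
time_s: 3.9
ee_pos: [0.4835, -0.2234, 0.1442]
eef_rot: [0.643, 3.071, -0.002]
ft_force: [1.6, 0.6, 6.9]
opening: 0.0089
gripper_force: 60.2
```

Request:
step_arm(rows=[{"travel": [0, 0, 0.3], "twist": 0, "grip": 0}, {"travel": [0, 0, 0.7], "twist": 0, "grip": 0}, {"travel": [0, 0, 1.1], "twist": 0, "grip": 0}, {"travel": [0, 0, 1.5], "twist": 0, "grip": 0}, {"travel": [0, 0, 1.9], "twist": 0, "grip": 0}, {"travel": [0, 0, 2.2], "twist": 0, "grip": 0}, {"travel": [-0.1, -0.7, 2.2], "twist": 0, "grip": 0}, {"travel": [-0.25, -1.5, 2.2], "twist": 0, "grip": 0}, {"travel": [-0.4, -2.3, 2.2], "twist": 0, "grip": 0}, {"travel": [-0.5, -3.1, 2.2], "twist": 0, "grip": 0}, {"travel": [-0.6, -3.8, 2.2], "twist": 0, "grip": 0}, {"travel": [-0.6, -4.2, 2.2], "twist": 0, "grip": 0}, {"travel": [-0.6, -4.2, 2.2], "twist": 0, "grip": 0}, {"travel": [-0.6, -4.2, 2.2], "twist": 0, "grip": 0}])

```text
time_s: 5.3
ee_pos: [0.4585, -0.3904, 0.2303]
eef_rot: [0.644, 3.075, 0.001]
ft_force: [-0.3, 0.1, -0.9]
opening: 0.0087
gripper_force: 59.0
```

```bash
python3 - <<'E'
from h import *
a=snap("top","c",(240,210,380,350),2.85);b=snap("scene","d",(240,210,380,350),2.85)
cv2.imwrite("pics/cd.png",np.hstack([a,b]));print(env.get_obs()["ee_pos"],env.get_obs()["ft_force"])
E
```

```text
[ 0.45875036 -0.38979385  0.2305521 ] [ 0.15565787  0.02611136 -1.6762531 ]
```

View pics/cd.png

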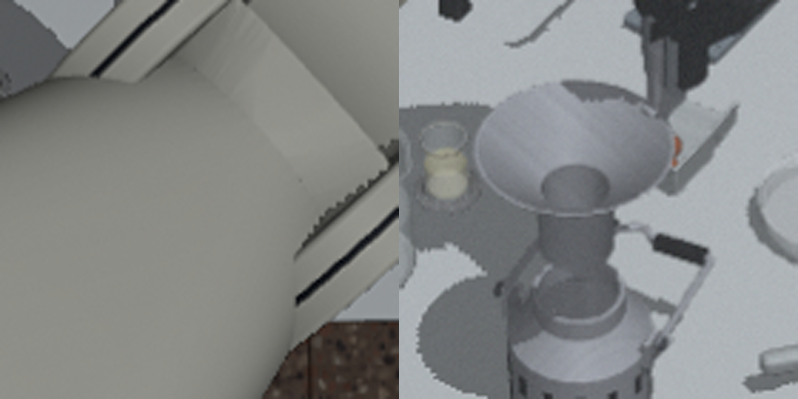

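```bash
python3 - <<'E'
from h import *
f=lambda x,y:(240+(x-399)/2.85,210+y/2.85)
for z in(.124,.129,.134):print(z,plane("scene",f(576.5,254),z),plane("scene",f(575.5,147),z+.07))
print(plane("scene",f(579.5,291),.092))
# sub-check: project model circles
def circ(c,r,z,n="scene"):
    a=np.linspace(0,6.28,73);p=proj(n,np.c_[c[0]+r*np.cos(a),c[1]+r*np.sin(a),0*a+z]);return ((p-[240,210])*2.85+[399,0])
for c,r,z in(((.403,-.3655),.05,.199),((.403,-.3655),.05,.204),((.403,-.3655),.025,.092)):
    q=circ(c,r,z);print(np.round([q.min(0),q.max(0)],0).tolist())
E
```

```text
0.124 [ 0.39862193 -0.36725173  0.124     ] [ 0.40343021 -0.36523578  0.194     ]
0.129 [ 0.39446104 -0.36981378  0.129     ] [ 0.39871275 -0.36813219  0.199     ]
0.134 [ 0.39030014 -0.37237582  0.134     ] [ 0.39399529 -0.3710286   0.204     ]
[ 0.40242042 -0.36621037  0.092     ]
[[474.0, 75.0], [677.0, 211.0]]
[[473.0, 68.0], [677.0, 204.0]]
[[532.0, 256.0], [626.0, 325.0]]
```

Request:
step_arm(rows=[{"travel": [0, 0, -0.3], "twist": 0, "grip": 0}, {"travel": [0.02, 0, -0.6], "twist": 0, "grip": 0}, {"travel": [0.02, 0, -0.7], "twist": 0, "grip": 0}, {"travel": [0.02, 0, -0.7], "twist": 0, "grip": 0}])

```text
time_s: 5.8
ee_pos: [0.4591, -0.3903, 0.201]
eef_rot: [-0.643, -3.074, -0.002]
ft_force: [-0.8, 0.3, -1.0]
opening: 0.0089
gripper_force: 59.0
```

```bash
python3 - <<'E'
from h import *
b=snap("scene","e",(270,250,340,330),7)
cv2.imwrite("pics/e.png",b);print(env.get_obs()["ee_pos"],env.get_obs()["ft_force"])
E
```

```text
[ 0.45922532 -0.39057946  0.20175962] [ 0.30131506 -0.22340713 -0.27570014]
```

View pics/e.png

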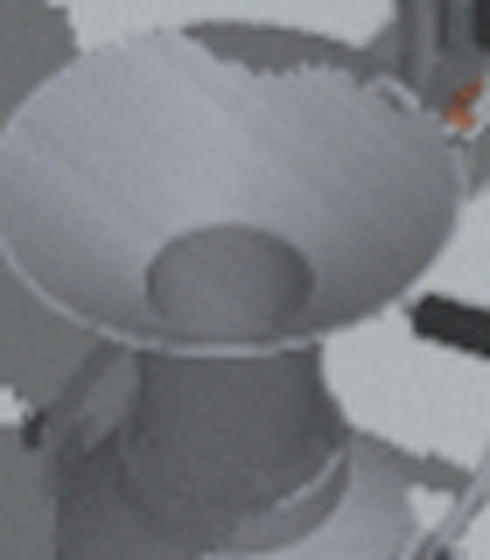

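Request:
step_arm(rows=[{"travel": [0.01, -0.01, -0.15], "twist": 0, "grip": 0}, {"travel": [0.01, -0.01, -0.3], "twist": 0, "grip": 0}, {"travel": [0.01, -0.01, -0.45], "twist": 0, "grip": 0}, {"travel": [0.01, -0.01, -0.6], "twist": 0, "grip": 0}, {"travel": [0.01, -0.01, -0.6], "twist": 0, "grip": 0}])

```text
time_s: 6.35
ee_pos: [0.4605, -0.3923, 0.1792]
eef_rot: [0.643, 3.071, -0.004]
ft_force: [2.7, -1.8, 8.0]
opening: 0.0089
gripper_force: 65.0
```

Request:
step_arm(rows=[{"travel": [0.03, -0.02, 0], "twist": 0, "grip": 0}, {"travel": [0.03, -0.02, 0], "twist": 0, "grip": 0}, {"travel": [0.03, -0.02, 0], "twist": 0, "grip": 0}])

```text
time_s: 6.65
ee_pos: [0.4615, -0.3925, 0.1792]
eef_rot: [0.643, 3.072, -0.002]
ft_force: [0.8, 0.6, 6.0]
opening: 0.0086
gripper_force: 64.9
```

```bash
python3 - <<'E'
from h import *
b=snap("scene","f",(260,240,350,340),6)
o=env.get_obs();print(o["ee_pos"],o["ft_force"],o["torque"])
E
```

```text
[ 0.46147436 -0.39247125  0.17917019] [1.44569674 0.63716253 5.97849069] [ 0.33599918  0.0906271  -0.06470423]
```

View pics/f.png

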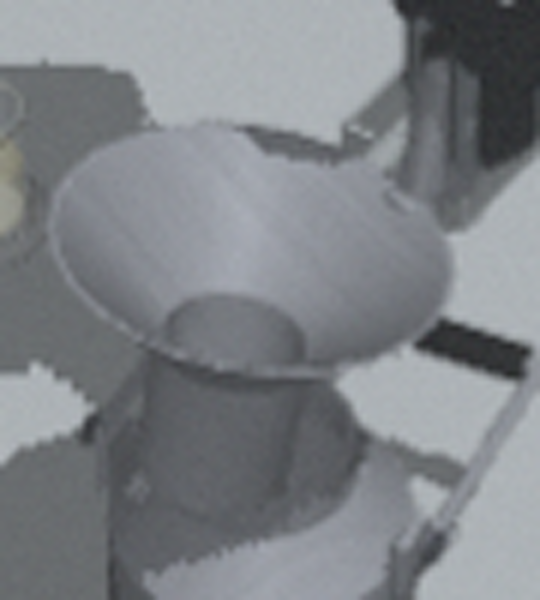

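Request:
step_arm(rows=[{"travel": [0, 0, 0.3], "twist": 0, "grip": 0}, {"travel": [0, 0, 0.6], "twist": 0, "grip": 0}, {"travel": [0, 0, 0.9], "twist": 0, "grip": 0}, {"travel": [0, 0, 0.9], "twist": 0, "grip": 0}])

```text
time_s: 7.1
ee_pos: [0.4614, -0.3928, 0.2166]
eef_rot: [0.643, 3.072, -0.004]
ft_force: [0.3, -0.4, -0.7]
opening: 0.0088
gripper_force: 63.7
```

```bash
python3 - <<'E'
from h import *
b=snap("scene","g",(255,225,355,345),5)
o=env.get_obs();print(o["ee_pos"],o["ft_force"],o["torque"])
E
```

```text
[ 0.4611851  -0.3925498   0.21543379] [ 0.26592053 -0.38274817 -1.47733072] [-0.08907962 -0.06152397 -0.04284119]
```

View pics/g.png

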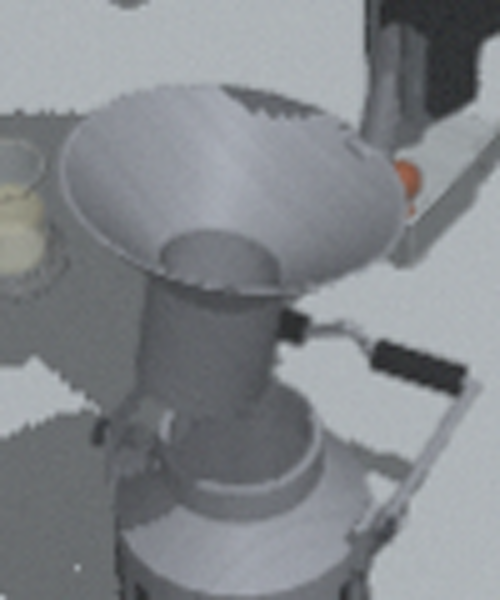

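```bash
python3 - <<'E'
from h import *
for z in(.12,.127):print(plane("scene",(255+204/5,225+398/5),z))
print(plane("scene",(255+243/5,225+434/5),.092), plane("scene",(255+234/5,225+190/5),.197))
E
```

```text
[ 0.38757896 -0.36262378  0.12      ]
[ 0.38191077 -0.36623883  0.127     ]
[ 0.40316373 -0.36624161  0.092     ] [ 0.39796675 -0.36832295  0.197     ]
```

Request:
step_arm(rows=[{"travel": [0, 0, 0.4], "twist": 0, "grip": 0}, {"travel": [0.2, 0.8, 0.6], "twist": 0, "grip": 0}, {"travel": [0.45, 1.7, 0.6], "twist": 0, "grip": 0}, {"travel": [0.7, 2.6, 0.6], "twist": 0, "grip": 0}, {"travel": [0.9, 3.4, 0.6], "twist": 0, "grip": 0}, {"travel": [1.05, 4.15, 0.6], "twist": 0, "grip": 0}, {"travel": [1.05, 4.15, 0.6], "twist": 0, "grip": 0}, {"travel": [1.05, 4.15, 0.2], "twist": 0, "grip": 0}, {"travel": [1.05, 4.15, -0.2], "twist": 0, "grip": 0}, {"travel": [1.05, 4.15, -0.6], "twist": 0, "grip": 0}, {"travel": [1.05, 4.15, -1.0], "twist": 0, "grip": 0}, {"travel": [1.05, 4.15, -1.0], "twist": 0, "grip": 0}])

```text
time_s: 8.35
ee_pos: [0.5018, -0.2261, 0.1721]
eef_rot: [-0.644, -3.072, -0.002]
ft_force: [-0.6, 0.3, -0.9]
opening: 0.0088
gripper_force: 63.6
```

Request:
step_arm(rows=[{"travel": [0, 0, -0.2], "twist": 0, "grip": 0}, {"travel": [0, 0, -0.4], "twist": 0, "grip": 0}, {"travel": [0, 0, -0.6], "twist": 0, "grip": 0}, {"travel": [0, 0, -0.6], "twist": 0, "grip": 0}])

```text
time_s: 8.75
ee_pos: [0.5025, -0.2259, 0.1492]
eef_rot: [-0.644, -3.074, -0.001]
ft_force: [0.7, 0.0, -0.3]
opening: 0.0087
gripper_force: 63.6
```

Request:
step_arm(rows=[{"travel": [0, 0, -0.15], "twist": 0, "grip": 0}, {"travel": [0, 0, -0.3], "twist": 0, "grip": 0}, {"travel": [0, 0, -0.3], "twist": 0, "grip": 0}])

```text
time_s: 9.05
ee_pos: [0.5026, -0.2259, 0.1375]
eef_rot: [-0.644, -3.075, -0.0]
ft_force: [0.5, -0.2, -0.9]
opening: 0.0089
gripper_force: 63.7
```

Request:
step_arm(rows=[{"travel": [0, 0, 0], "twist": 0, "grip": 20}, {"travel": [0, 0, 0], "twist": 0, "grip": 40}, {"travel": [0, 0, 0], "twist": 0, "grip": 40}, {"travel": [0, 0, 0.5], "twist": 0, "grip": 40}, {"travel": [0, 0, 1.4], "twist": 0, "grip": 40}, {"travel": [0, 0, 2.6], "twist": 0, "grip": 40}, {"travel": [0, 0, 3.8], "twist": 0, "grip": 30}, {"travel": [0, 0, 5], "twist": 0, "grip": 30}, {"travel": [0, 0, 6.2], "twist": 0, "grip": 30}, {"travel": [0.5, 0, 7], "twist": 0, "grip": 30}, {"travel": [0.5, 0, 7.5], "twist": 0, "grip": 18}, {"travel": [0.5, 0, 7.5], "twist": 0, "grip": 18}])

```text
time_s: 10.25
ee_pos: [0.5235, -0.2263, 0.4407]
eef_rot: [0.642, 3.07, -0.003]
ft_force: [-0.9, 0.0, 0.6]
opening: 0.0177
gripper_force: 0.0
```

```bash
python3 - <<'E'
from h import *
a=snap("top","i",(180,190,320,330),2.85);b=snap("scene","j",(180,170,320,310),2.85)
cv2.imwrite("pics/ij.png",np.hstack([a,b]));o=env.get_obs();print(o["ee_pos"],o["ft_force"])
E
```

```text
[ 0.52301961 -0.22623355  0.43777766] [-0.74794445 -0.43952015 -0.70295488]
```

View pics/ij.png

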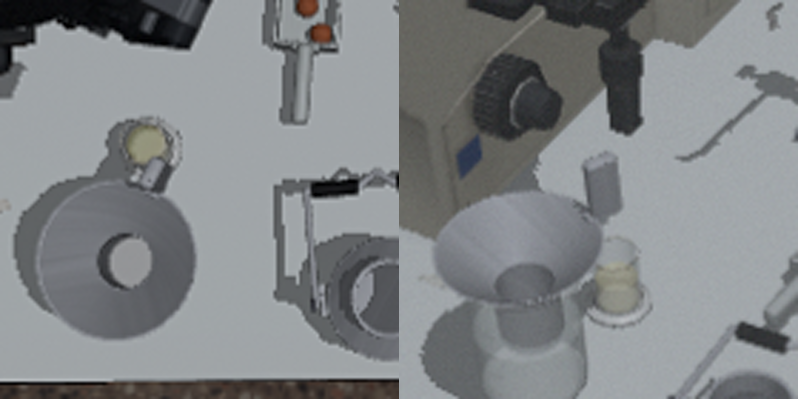

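```bash
python3 - <<'E'
from h import *
new=read_camera("top")[:,:,::-1].copy(); cv2.imwrite("pics/top1.png",new)
for nm,im in(("old",cv2.imread("pics/top0.png")),("new",new)):
    g=cv2.cvtColor(im,cv2.COLOR_BGR2GRAY)
    for l,(x0,y0,x1,y1),r,z in(("neck",(280,255,352,330),(12,18),.092),("can",(280,255,352,330),(20,25),.066),("rim",(180,240,262,320),(24,31),.112)):
        c=cv2.resize(g[y0:y1,x0:x1],None,fx=4,fy=4,interpolation=cv2.INTER_CUBIC)
        h=cv2.HoughCircles(c,cv2.HOUGH_GRADIENT_ALT,1.5,30,param1=120,param2=.6,minRadius=r[0]*4,maxRadius=r[1]*4)
        if h is None: print(nm,l,None);continue
        for q in h[0][:3]:
            u=(x0+(q[0]+.5)/4-.5,y0+(q[1]+.5)/4-.5);P=plane("top",u,z);print(nm,l,np.round(u,2),np.round(q[2]/4,2),np.round(P,4),"Rmm",np.round(q[2]/4/507.9*(1.007-z)*1000,1))
    print(nm,"tab",plane("top",(180+152/2.85,190+167/2.85),.15))
E
```

```text
old neck [316.38 294.  ] 13.26 [ 0.4035 -0.3649  0.092 ] Rmm 23.9
old can [316.38 294.38] 21.75 [ 0.403  -0.3659  0.066 ] Rmm 40.3
old rim [220.12 281.62] 27.68 [ 0.4262 -0.1961  0.112 ] Rmm 48.8
old tab [ 0.48023198 -0.22323543  0.15      ]
new neck [316. 294.] 13.35 [ 0.4035 -0.3642  0.092 ] Rmm 24.0
new can [314.5  293.25] 23.51 [ 0.4051 -0.3624  0.066 ] Rmm 43.6
new rim [220.5 279. ] 28.14 [ 0.4307 -0.1967  0.112 ] Rmm 49.6
new tab [ 0.48023198 -0.22323543  0.15      ]
```

Request:
step_arm(rows=[{"travel": [-0.6, 0.1, -0.8], "twist": 0, "grip": 20}, {"travel": [-1.06, 0.12, -1.8], "twist": 0, "grip": 20}, {"travel": [-1.06, 0.12, -3], "twist": 0, "grip": 20}, {"travel": [-1.06, 0.12, -4.2], "twist": 0, "grip": 20}, {"travel": [-1.06, 0.12, -5.2], "twist": 0, "grip": 20}, {"travel": [-1.06, 0.12, -6.1], "twist": 0, "grip": 20}, {"travel": [-1.06, 0.12, -6.1], "twist": 0, "grip": 20}, {"travel": [-1.06, 0.12, -6.1], "twist": 0, "grip": 20}])

```text
time_s: 11.2
ee_pos: [0.48, -0.2211, 0.1944]
eef_rot: [-0.644, -3.074, -0.0]
ft_force: [1.0, -0.3, -0.2]
opening: 0.02
gripper_force: 0.0
```

Request:
step_arm(rows=[{"travel": [0, 0, -0.4], "twist": 0, "grip": 20}, {"travel": [0, 0, -0.8], "twist": 0, "grip": 20}, {"travel": [0, 0, -1.15], "twist": 0, "grip": 20}, {"travel": [0, 0, -1.39], "twist": 0, "grip": 20}, {"travel": [0, 0, -1.39], "twist": 0, "grip": 20}, {"travel": [0, 0, -1.39], "twist": 0, "grip": 20}])

```text
time_s: 11.8
ee_pos: [0.481, -0.2217, 0.1399]
eef_rot: [0.643, 3.073, -0.001]
ft_force: [-0.5, -1.1, 0.4]
opening: 0.02
gripper_force: 0.0
```

No contact on the way down, so I close gently from here.

Request:
step_arm(rows=[{"travel": [0, 0, 0], "twist": 0, "grip": 14}, {"travel": [0, 0, 0], "twist": 0, "grip": 11}, {"travel": [0, 0, 0], "twist": 0, "grip": 9}, {"travel": [0, 0, 0], "twist": 0, "grip": 5}, {"travel": [0, 0, 0], "twist": 0, "grip": 0}, {"travel": [0, 0, 0], "twist": 0, "grip": 0}], grip_force=30)

```text
time_s: 12.4
ee_pos: [0.4808, -0.2214, 0.1391]
eef_rot: [0.643, 3.074, -0.001]
ft_force: [0.7, 1.4, 5.5]
opening: 0.0096
gripper_force: 29.7
```

Request:
step_arm(rows=[{"travel": [0, 0, 0], "twist": 0, "grip": 16}, {"travel": [0, 0, 0], "twist": 0, "grip": 12}, {"travel": [0, 0, 0], "twist": 0, "grip": 11}, {"travel": [0, 0, 0], "twist": 0, "grip": 11}, {"travel": [0, 0, 0], "twist": 0, "grip": 10.5}])

```text
time_s: 12.9
ee_pos: [0.4804, -0.2213, 0.1385]
eef_rot: [0.644, 3.075, -0.0]
ft_force: [-0.1, -0.3, 0.4]
opening: 0.0105
gripper_force: 3.1
```

```bash
python3 - <<'E'
from h import *
o=env.get_obs();print(o["ee_pos"],o["ft_force"],o["opening"],o["gripper_force"])
E
```

```text
[ 0.48041652 -0.22126925  0.13851305] [-0.05616526 -0.25019214  0.40425265] 0.010452668865250796 3.1132790073752403
```

Request:
step_arm(rows=[{"travel": [0, 0, 0.02], "twist": 0, "grip": 10}, {"travel": [0, 0, 0.03], "twist": 0, "grip": 9.5}, {"travel": [0, 0, 0.04], "twist": 0, "grip": 9}, {"travel": [0, 0, 0.04], "twist": 0, "grip": 9}])

```text
time_s: 13.3
ee_pos: [0.4805, -0.2213, 0.1403]
eef_rot: [0.644, 3.074, -0.0]
ft_force: [0.4, 0.4, 0.1]
opening: 0.0092
gripper_force: 28.1
```

Request:
step_arm(rows=[{"travel": [0, 0, 0.2], "twist": 0, "grip": 0}, {"travel": [0, 0, 0.6], "twist": 0, "grip": 0}, {"travel": [0, 0, 1.0], "twist": 0, "grip": 0}, {"travel": [0, 0, 1.5], "twist": 0, "grip": 0}, {"travel": [0, 0, 1.9], "twist": 0, "grip": 0}, {"travel": [-0.05, -0.4, 1.9], "twist": 0, "grip": 0}, {"travel": [-0.15, -1.1, 1.9], "twist": 0, "grip": 0}, {"travel": [-0.3, -1.9, 1.9], "twist": 0, "grip": 0}, {"travel": [-0.4, -2.7, 1.9], "twist": 0, "grip": 0}, {"travel": [-0.5, -3.4, 1.9], "twist": 0, "grip": 0}, {"travel": [-0.6, -4, 1.9], "twist": 0, "grip": 0}, {"travel": [-0.6, -4.2, 1.9], "twist": 0, "grip": 0}, {"travel": [-0.6, -4.2, 1.6], "twist": 0, "grip": 0}, {"travel": [-0.6, -4.2, 1.5], "twist": 0, "grip": 0}, {"travel": [-0.6, -4.2, 1.5], "twist": 0, "grip": 0}, {"travel": [-0.6, -4.2, 1.5], "twist": 0, "grip": 0}], grip_force=40)

```text
time_s: 14.9
ee_pos: [0.4567, -0.3884, 0.2003]
eef_rot: [0.642, 3.075, 0.0]
ft_force: [0.3, 0.3, -1.3]
opening: 0.0099
gripper_force: 40.4
```

```bash
python3 - <<'E'
from h import *
b=snap("scene","k",(255,225,355,345),5)
o=env.get_obs();print(o["ee_pos"],o["ft_force"],o["torque"])
z=o["ee_pos"][2]-.003-.094
def circ(c,r,z):
    a=np.linspace(0,6.28,73);p=proj("scene",np.c_[c[0]+r*np.cos(a),c[1]+r*np.sin(a),0*a+z]);return (p+.5-[255,225])*5-.5
ax=o["ee_pos"][:2]+np.array([.427,-.1978])-np.array([.4805,-.2213]); print("axis",ax,"tip z",z)
for c,r,zz,l in((ax,.05,z+.07,"rim"),(ax,.02,z,"tip"),((.403,-.3655),.025,.092,"neck")):
    q=circ(c,r,zz);print(l,np.round([q.min(0),q.max(0)],0).tolist())
E
```

```text
[ 0.45680399 -0.38857509  0.20058659] [-0.18000222  1.03331783 -0.16089048] [ 0.01963766 -0.02458495 -0.01172197]
axis [ 0.40330399 -0.36507509] tip z 0.10358659041665541
rim [[62.0, 123.0], [412.0, 363.0]]
tip [[175.0, 360.0], [308.0, 457.0]]
neck [[160.0, 376.0], [325.0, 497.0]]
```

View pics/k.png

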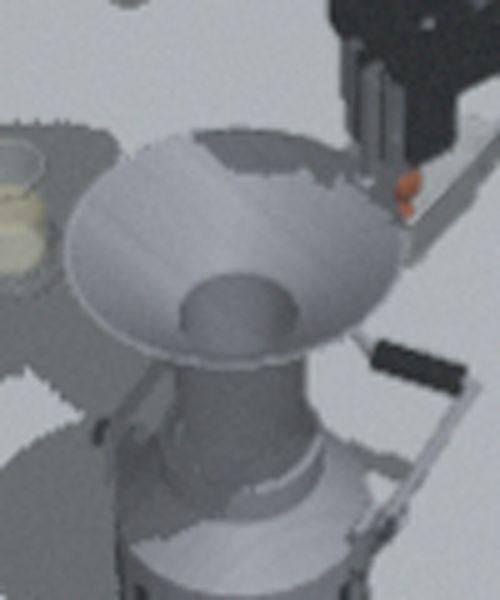

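Request:
step_arm(rows=[{"travel": [0, 0, -0.1], "twist": 0, "grip": 0}, {"travel": [0, 0, -0.2], "twist": 0, "grip": 0}, {"travel": [0, 0, -0.3], "twist": 0, "grip": 0}, {"travel": [0, 0, -0.38], "twist": 0, "grip": 0}, {"travel": [0, 0, -0.38], "twist": 0, "grip": 0}])

```text
time_s: 15.45
ee_pos: [0.4563, -0.3892, 0.1844]
eef_rot: [-0.644, -3.075, -0.001]
ft_force: [-0.2, -0.9, -1.8]
opening: 0.0092
gripper_force: 40.4
```

```bash
python3 - <<'E'
from h import *
o=env.get_obs();print(o["ee_pos"],o["ft_force"],o["torque"])
E
```

```text
[ 0.4563079  -0.38916906  0.18441318] [-0.17766847 -0.87441642 -1.78777506] [ 0.00910971 -0.02828132 -0.03213935]
```

Request:
step_arm(rows=[{"travel": [0, 0, -0.1], "twist": 0, "grip": 0}, {"travel": [0, 0, -0.2], "twist": 0, "grip": 0}, {"travel": [0, 0, -0.3], "twist": 0, "grip": 0}, {"travel": [0, 0, -0.3], "twist": 0, "grip": 0}])

```text
time_s: 15.85
ee_pos: [0.4563, -0.3891, 0.1723]
eef_rot: [-0.644, -3.075, -0.001]
ft_force: [-0.7, -0.1, -1.1]
opening: 0.0093
gripper_force: 40.4
```

Request:
step_arm(rows=[{"travel": [0, 0, -0.15], "twist": 0, "grip": 0}, {"travel": [0, 0, -0.3], "twist": 0, "grip": 0}, {"travel": [0, 0, -0.45], "twist": 0, "grip": 0}, {"travel": [0, 0, -0.56], "twist": 0, "grip": 0}, {"travel": [0, 0, -0.56], "twist": 0, "grip": 0}])

```text
time_s: 16.35
ee_pos: [0.4564, -0.3891, 0.1498]
eef_rot: [-0.644, -3.075, -0.001]
ft_force: [1.1, 0.2, -0.6]
opening: 0.0092
gripper_force: 40.4
```

Request:
step_arm(rows=[{"travel": [0, 0, 0], "twist": 0, "grip": 14}, {"travel": [0, 0, 0], "twist": 0, "grip": 25}, {"travel": [0, 0, 0], "twist": 0, "grip": 30}, {"travel": [0, 0, 0.4], "twist": 0, "grip": 30}, {"travel": [0, 0, 1], "twist": 0, "grip": 30}, {"travel": [0, 0, 2], "twist": 0.5, "grip": 30}, {"travel": [0, 0, 3.1], "twist": 1.5, "grip": 30}, {"travel": [0, 0.8, 4.2], "twist": 2.5, "grip": 30}, {"travel": [-0.2, 1.9, 5], "twist": 3.1, "grip": 30}, {"travel": [-0.7, 2.8, 5.5], "twist": 3.1, "grip": 30}, {"travel": [-1.2, 3.8, 5.5], "twist": 3.1, "grip": 30}, {"travel": [-1.5, 4.9, 5.5], "twist": 3.1, "grip": 30}, {"travel": [-1.5, 6, 5.5], "twist": 3.1, "grip": 30}, {"travel": [-1.5, 6, 5.5], "twist": 3.1, "grip": 30}])

```text
time_s: 17.75
ee_pos: [0.3954, -0.1453, 0.3723]
eef_rot: [0.133, 3.135, -0.001]
ft_force: [-0.1, -0.3, -0.0]
opening: 0.03
gripper_force: 0.0
```

```bash
python3 - <<'E'
from h import *
a=snap("top","l",(180,150,430,325),3.2);o=env.get_obs();print(o["ee_pos"],o["eef_rot"],o["q"])
im=cv2.imread("pics/l.png");hsv=cv2.cvtColor(im,cv2.COLOR_BGR2HSV);m=cv2.inRange(hsv,(3,120,80),(20,255,255))
n,_,st,c=cv2.connectedComponentsWithStats(m)
for i in range(1,n):
    if st[i,4]>80:print("peb",c[i].round(0),st[i,4],plane("top",t(*c[i]),.012).round(4))
E
```

```text
[ 0.3960388  -0.14728192  0.37187663] [ 1.32970076e-01  3.13580482e+00 -2.17970284e-03] [-5.55367798e-01  2.57390612e-02  3.82188184e-02  1.58000747e+00
  2.47028405e-04 -4.70610547e-01]
peb [345. 134.] 332 [ 0.6067 -0.313   0.012 ]
peb [361. 165.] 327 [ 0.5872 -0.3228  0.012 ]
peb [638. 291.] 331 [ 0.5076 -0.4932  0.012 ]
peb [661. 314.] 346 [ 0.493  -0.5074  0.012 ]
```

View pics/l.png

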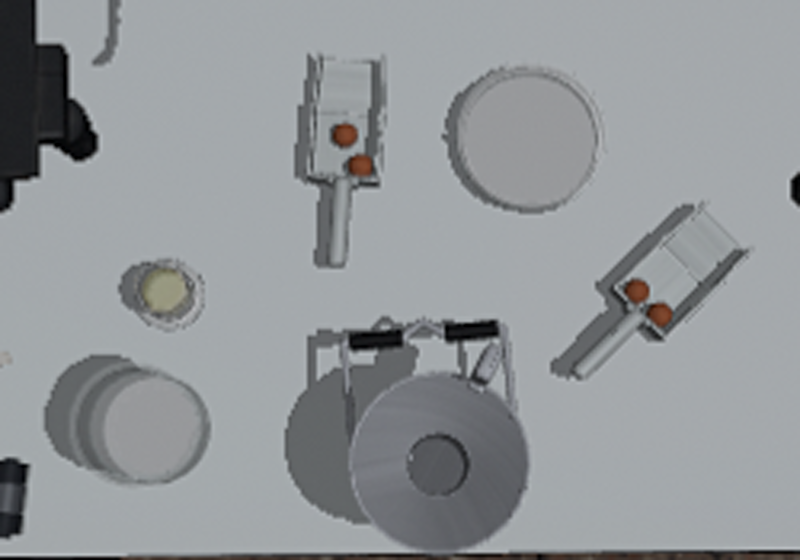

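Request:
step_arm(rows=[{"travel": [0.7, -0.8, 0], "twist": 0, "grip": 24}, {"travel": [1.4, -1.6, 0], "twist": 0, "grip": 24}, {"travel": [2.1, -2.4, -0.2], "twist": 0, "grip": 24}, {"travel": [2.8, -3.2, -0.8], "twist": 0, "grip": 24}, {"travel": [3.5, -4, -1.6], "twist": 0, "grip": 24}, {"travel": [3.53, -4.01, -2.7], "twist": 0, "grip": 24}, {"travel": [3.53, -4.01, -3.9], "twist": 0, "grip": 24}, {"travel": [3.53, -4.01, -5.1], "twist": 0, "grip": 24}, {"travel": [3.53, -4.01, -6.3], "twist": 0, "grip": 24}, {"travel": [3.53, -4.01, -7.1], "twist": 0, "grip": 24}, {"travel": [3.53, -4.01, -7.1], "twist": 0, "grip": 24}, {"travel": [3.53, -4.01, -7.1], "twist": 0, "grip": 24}])

```text
time_s: 19.0
ee_pos: [0.5377, -0.3108, 0.087]
eef_rot: [0.14, 3.138, 0.0]
ft_force: [0.6, 0.2, 1.0]
opening: 0.0239
gripper_force: 0.0
```

Request:
step_arm(rows=[{"travel": [0, 0.08, -0.3], "twist": 0, "grip": 24}, {"travel": [0, 0.08, -0.7], "twist": 0, "grip": 24}, {"travel": [0, 0.08, -1.1], "twist": 0, "grip": 24}, {"travel": [0, 0.08, -1.42], "twist": 0, "grip": 24}, {"travel": [0, 0.08, -1.42], "twist": 0, "grip": 24}, {"travel": [0, 0.08, -1.42], "twist": 0, "grip": 24}])

```text
time_s: 19.6
ee_pos: [0.5381, -0.3068, 0.0305]
eef_rot: [0.138, 3.137, -0.001]
ft_force: [1.3, -0.2, 0.7]
opening: 0.0237
gripper_force: 0.0
```

Request:
step_arm(rows=[{"travel": [0, 0, 0], "twist": 0, "grip": 16}, {"travel": [0, 0, 0], "twist": 0, "grip": 13}, {"travel": [0, 0, 0.02], "twist": 0, "grip": 12}, {"travel": [0, 0, 0.03], "twist": 0, "grip": 11}, {"travel": [0, 0, 0.04], "twist": 0, "grip": 10}, {"travel": [0, 0, 0.05], "twist": 0, "grip": 0}, {"travel": [0, 0, 0.05], "twist": 0, "grip": 0}], grip_force=120)

```text
time_s: 20.3
ee_pos: [0.5377, -0.3065, 0.0318]
eef_rot: [0.139, 3.138, -0.0]
ft_force: [0.8, -0.9, -0.5]
opening: 0.0089
gripper_force: 117.2
```

Request:
step_arm(rows=[{"travel": [0, 0, 0.15], "twist": 0, "grip": 0}, {"travel": [0, 0, 0.4], "twist": 0, "grip": 0}, {"travel": [0, 0, 0.8], "twist": 0, "grip": 0}, {"travel": [0, 0, 1.2], "twist": 0, "grip": 0}, {"travel": [0, 0, 1.4], "twist": 0, "grip": 0}, {"travel": [0, 0, 1.5], "twist": 0, "grip": 0}, {"travel": [0, 0, 1.5], "twist": 0, "grip": 0}])

```text
time_s: 21.0
ee_pos: [0.5378, -0.3066, 0.0924]
eef_rot: [0.138, 3.137, -0.001]
ft_force: [0.5, -0.1, -1.4]
opening: 0.0087
gripper_force: 117.5
```

```bash
cat > peb.py <<'E'
from h import *
def peb(n,im=None,z=.012):
    im=read_camera(n)[:,:,::-1].copy() if im is None else im
    m=cv2.inRange(cv2.cvtColor(im,cv2.COLOR_BGR2HSV),(3,110,60),(20,255,255))
    k,_,st,c=cv2.connectedComponentsWithStats(m)
    return [(c[i].round(1).tolist(),int(st[i,4])) for i in range(1,k) if st[i,4]>6 and 180<c[i][0]<460 and 130<c[i][1]<370]
E
python3 - <<'E'
from peb import *
o=env.get_obs();print(o["ee_pos"],o["ft_force"],o["torque"])
im=snap("scene","m",(300,200,400,320),5)
print(peb("scene"));print(peb("top"))
E
```

```text
[ 0.53780904 -0.30662599  0.09236129] [ 0.472105   -0.11993667 -1.43584042] [ 0.01086615  0.04267117 -0.01273908]
[([404.7, 333.9], 61)]
[([378.7, 240.5], 34), ([386.0, 248.0], 37)]
```

Request:
step_arm(rows=[{"travel": [0, 0, 0.3], "twist": 0, "grip": 0}, {"travel": [0, 0, 0.9], "twist": 0, "grip": 0}, {"travel": [0, 0, 1.7], "twist": 0, "grip": 0}, {"travel": [0, 0, 2.6], "twist": 0, "grip": 0}, {"travel": [0, 0, 3.4], "twist": 0, "grip": 0}, {"travel": [-0.1, -0.02, 4], "twist": 0, "grip": 0}, {"travel": [-0.3, -0.07, 4.3], "twist": 0, "grip": 0}, {"travel": [-0.7, -0.16, 4.4], "twist": 0, "grip": 0}, {"travel": [-1.2, -0.28, 4.4], "twist": 0, "grip": 0}, {"travel": [-1.8, -0.4, 4.4], "twist": 0, "grip": 0}, {"travel": [-2.4, -0.55, 4.4], "twist": 0, "grip": 0}, {"travel": [-3, -0.69, 4.4], "twist": 0, "grip": 0}, {"travel": [-3.6, -0.83, 4.4], "twist": 0, "grip": 0}, {"travel": [-4.2, -0.96, 4.4], "twist": 0, "grip": 0}, {"travel": [-4.7, -1.08, 4.4], "twist": 0, "grip": 0}, {"travel": [-5.1, -1.17, 4.4], "twist": 0, "grip": 0}, {"travel": [-5.4, -1.24, 4.4], "twist": 0, "grip": 0}, {"travel": [-5.55, -1.27, 4.4], "twist": 0, "grip": 0}, {"travel": [-5.62, -1.29, 4.4], "twist": 0, "grip": 0}, {"travel": [-5.62, -1.29, 4.4], "twist": 0, "grip": 0}])

```text
time_s: 23.15
ee_pos: [0.3128, -0.3581, 0.2677]
eef_rot: [0.139, 3.138, 0.0]
ft_force: [0.6, -0.4, -0.7]
opening: 0.0085
gripper_force: 117.8
```

```bash
python3 - <<'E'
from peb import *
o=env.get_obs();print(o["ee_pos"],o["ft_force"],o["torque"],o["q"].round(2))
im=snap("scene","n")
print(peb("scene"));print(peb("top"))
E
```

```text
[ 0.31277878 -0.35814322  0.26770423] [ 0.56530402 -0.41725113 -0.68692415] [-0.03296345  0.0559825   0.00894998] [-1.03  0.13 -0.11  1.33  0.   -0.94]
[([294.5, 243.7], 55), ([403.6, 331.5], 39), ([406.8, 338.3], 21)]
[([378.7, 240.5], 34), ([386.0, 248.0], 37), ([318.9, 300.9], 72), ([325.9, 313.4], 75)]
```

Request:
step_arm(rows=[{"travel": [0, 0, -0.3], "twist": 0, "grip": 0}, {"travel": [0, 0, -0.7], "twist": 0, "grip": 0}, {"travel": [0, 0, -1.1], "twist": 0, "grip": 0}, {"travel": [0, 0, -1.36], "twist": 0, "grip": 0}, {"travel": [0, 0, -1.36], "twist": 0, "grip": 0}])

```text
time_s: 23.8
ee_pos: [0.3127, -0.3574, 0.2118]
eef_rot: [-0.138, -3.138, -0.004]
ft_force: [-0.2, -0.4, -1.6]
opening: 0.0088
gripper_force: 117.8
```

Request:
step_arm(rows=[{"travel": [0, 0, 0], "twist": 0, "grip": 0}, {"travel": [0, 0, 0], "twist": 0, "grip": 0}, {"travel": [0, 0, 0], "twist": 0, "grip": 0}, {"travel": [0, 0, 0], "twist": 0, "grip": 0}, {"travel": [0, 0, 0], "twist": 0, "grip": 0}], grip_force=20)

```text
time_s: 24.3
ee_pos: [0.313, -0.3582, 0.2137]
eef_rot: [0.138, 3.138, -0.001]
ft_force: [0.4, 0.9, -1.1]
opening: 0.0086
gripper_force: 117.9
```

```bash
python3 - <<'E'
from peb import *
o=env.get_obs();print(o["ee_pos"],o["ft_force"],o["torque"],o["gripper_force"])
a,b=peb("top"),peb("scene");print(a,b)
for x in a[2:]:
  for y in b: print(x[0],y[0],tri(x[0],y[0]))
print(plane("top",(318.9,300.9),.25),plane("top",(325.9,313.4),.25))
E
```

```text
[ 0.31295495 -0.35822047  0.21373838] [ 0.3943117   0.92019773 -1.14306424] [0.0129099  0.05653606 0.06843121] 117.85227298736572
[([378.7, 240.5], 34), ([386.0, 248.0], 37), ([317.8, 300.8], 64), ([324.5, 312.3], 63)] [([296.0, 276.3], 22), ([404.7, 333.9], 61)]
[317.8, 300.8] [296.0, 276.3] (array([ 0.39120261, -0.36334461,  0.17479708]), np.float64(0.0017443403168421728))
[317.8, 300.8] [404.7, 333.9] (array([ 0.41747575, -0.44187245,  0.08193781]), np.float64(0.15713409792808794))
[324.5, 312.3] [296.0, 276.3] (array([ 0.37354513, -0.37365301,  0.19412569]), np.float64(0.0002472062020752648))
[324.5, 312.3] [404.7, 333.9] (array([ 0.39703768, -0.45042099,  0.10611141]), np.float64(0.152913909720132))
[ 0.39183756 -0.36272489  0.25      ] [ 0.37346771 -0.37288005  0.25      ]
```

Request:
step_arm(rows=[{"travel": [0, 0, 0], "twist": 0, "grip": 10}, {"travel": [0, 0, 0], "twist": 0, "grip": 10}, {"travel": [0, 0, 0], "twist": 0, "grip": 10}, {"travel": [0, 0, 0], "twist": 0, "grip": 10}], grip_force=20)

```text
time_s: 24.8
ee_pos: [0.3129, -0.3581, 0.2135]
eef_rot: [0.138, 3.138, -0.0]
ft_force: [0.3, 0.2, -1.7]
opening: 0.0102
gripper_force: 41.6
```

```bash
python3 - <<'E'
from peb import *
o=env.get_obs();print(o["ee_pos"],o["ft_force"],o["torque"],o["gripper_force"])
a,b=peb("top"),peb("scene");print(a,b)
E
```

```text
[ 0.31288819 -0.35813836  0.2134515 ] [ 0.30462711  0.23097768 -1.74154025] [-0.00399504  0.09318816 -0.04607435] 41.588292717933655
[([378.7, 240.5], 34), ([386.0, 248.0], 37), ([317.8, 300.8], 64), ([324.5, 312.3], 64)] [([296.1, 276.1], 20), ([403.5, 331.4], 40), ([406.8, 338.3], 21)]
```

Request:
step_arm(rows=[{"travel": [0, 0, 0], "twist": 0, "grip": 10.4}, {"travel": [0, 0, 0], "twist": 0, "grip": 10.5}, {"travel": [0, 0, 0], "twist": 0, "grip": 10.6}, {"travel": [0, 0, 0], "twist": 0, "grip": 10.6}, {"travel": [0, 0, 0], "twist": 0, "grip": 10.6}])

```text
time_s: 25.4
ee_pos: [0.3129, -0.3581, 0.2135]
eef_rot: [0.138, 3.138, -0.0]
ft_force: [-0.9, -0.2, -1.2]
opening: 0.0105
gripper_force: 16.6
```

```bash
cat > st.py <<'E'
from peb import *
o=env.get_obs();print(o["time_s"],o["ee_pos"].round(4),o["ft_force"].round(1),o["torque"].round(3),o["gripper_force"],o["opening"])
print(peb("top"),peb("scene"))
E
python3 st.py
```

```text
25.4 [ 0.3129 -0.3581  0.2135] [-0.9 -0.2 -1.2] [-0.017  0.113  0.019] 16.616181135177612 0.01054782705752724
[([378.7, 240.5], 34), ([386.0, 248.0], 37), ([317.8, 300.8], 64), ([324.5, 312.3], 63)] [([295.9, 276.3], 18), ([404.7, 333.8], 60)]
```

Request:
step_arm(rows=[{"travel": [0, 0, 0], "twist": 0, "grip": 10.65}, {"travel": [0, 0, 0], "twist": 0, "grip": 10.7}, {"travel": [0, 0, 0], "twist": 0, "grip": 10.7}, {"travel": [0, 0, 0], "twist": 0, "grip": 10.7}])

```text
time_s: 25.9
ee_pos: [0.3129, -0.3581, 0.2135]
eef_rot: [0.138, 3.138, -0.0]
ft_force: [-0.5, -0.1, -1.1]
opening: 0.0104
gripper_force: 12.4
```

```bash
python3 st.py
```

```text
25.9 [ 0.3129 -0.3581  0.2135] [-0.5 -0.1 -1.1] [ 0.031  0.072 -0.039] 12.426415532827377 0.010385420016727069
[([378.7, 240.5], 34), ([386.0, 248.0], 37), ([317.8, 300.8], 64), ([324.5, 312.3], 64)] [([295.9, 276.2], 16), ([404.7, 333.8], 59)]
```

Request:
step_arm(rows=[{"travel": [0, 0, 0], "twist": 0, "grip": 10.75}, {"travel": [0, 0, 0], "twist": 0, "grip": 10.8}, {"travel": [0, 0, 0], "twist": 0, "grip": 10.8}, {"travel": [0, 0, 0], "twist": 0, "grip": 10.8}])

```text
time_s: 26.4
ee_pos: [0.3129, -0.3581, 0.2135]
eef_rot: [0.138, 3.138, -0.0]
ft_force: [0.4, -0.1, -1.7]
opening: 0.0111
gripper_force: 8.4
```

```bash
python3 st.py
```

```text
26.4 [ 0.3129 -0.3581  0.2135] [ 0.4 -0.1 -1.7] [ 0.094 -0.047 -0.055] 8.365963250398636 0.011086834071371293
[([378.7, 240.5], 34), ([386.0, 248.0], 37), ([319.4, 300.8], 98)] [([310.2, 310.9], 18), ([403.5, 331.3], 39), ([406.8, 338.3], 21)]
```

Request:
step_arm(rows=[{"travel": [0, 0, 0], "twist": 0, "grip": 10.8}, {"travel": [0, 0, 0], "twist": 0, "grip": 10.8}, {"travel": [0, 0, 0], "twist": 0, "grip": 10.8}, {"travel": [0, 0, 0], "twist": 0, "grip": 10.8}])

```text
time_s: 26.9
ee_pos: [0.3129, -0.3581, 0.2135]
eef_rot: [0.138, 3.138, -0.0]
ft_force: [0.1, -0.1, -1.6]
opening: 0.0108
gripper_force: 8.4
```

```bash
python3 st.py; python3 -c "
from h import *
print(tri((319.4,300.8),(310.2,310.9)))
snap('top','o1',(260,230,380,330),3);a=cv2.imread('pics/o1.png');snap('scene','o2',(250,210,370,330),3);b=cv2.imread('pics/o2.png')
cv2.imwrite('pics/o.png',np.hstack([cv2.copyMakeBorder(a,0,60,0,0,0),b]))"
```

```text
26.9 [ 0.3129 -0.3581  0.2135] [ 0.1 -0.1 -1.6] [ 0.007  0.037 -0.003] 8.357225507497787 0.010796379097842907
[([378.7, 240.5], 34), ([386.0, 248.0], 37)] [([404.6, 333.8], 62)]
(array([ 0.39491755, -0.3751485 ,  0.10569786]), np.float64(0.013115398527970987))
```

View pics/o.png

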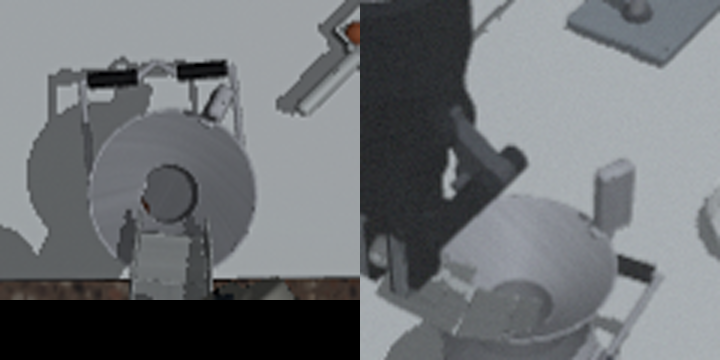

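Request:
step_arm(rows=[{"travel": [0, 0, 0], "twist": 0, "grip": 5}, {"travel": [0, 0, 0.1], "twist": 0, "grip": 5}, {"travel": [-0.1, 0, 0.5], "twist": 0, "grip": 5}, {"travel": [-0.1, 0, 1.1], "twist": 0, "grip": 5}, {"travel": [0, 0, 1.9], "twist": 0, "grip": 5}, {"travel": [0, 0, 2.6], "twist": 0, "grip": 5}, {"travel": [0.2, 0.1, 2.8], "twist": 0, "grip": 5}, {"travel": [0.8, 0.2, 2.8], "twist": 0, "grip": 5}, {"travel": [1.7, 0.4, 2.8], "twist": 0, "grip": 5}, {"travel": [2.6, 0.6, 2.8], "twist": 0, "grip": 5}, {"travel": [3.5, 0.8, 2.8], "twist": 0, "grip": 5}, {"travel": [4.4, 1, 2.8], "twist": 0, "grip": 5}, {"travel": [5.2, 1.2, 2.5], "twist": 0, "grip": 5}, {"travel": [5.6, 1.29, 1.6], "twist": 0, "grip": 5}, {"travel": [5.6, 1.29, 0.6], "twist": 0, "grip": 5}, {"travel": [5.6, 1.29, -0.4], "twist": 0, "grip": 5}, {"travel": [5.6, 1.29, -1.4], "twist": 0, "grip": 5}, {"travel": [5.6, 1.29, -1.8], "twist": 0, "grip": 5}, {"travel": [5.6, 1.29, -1.8], "twist": 0, "grip": 5}], grip_force=40)

```text
time_s: 29.0
ee_pos: [0.5358, -0.305, 0.1378]
eef_rot: [-0.138, -3.134, -0.006]
ft_force: [-0.4, 0.3, -0.6]
opening: 0.0097
gripper_force: 41.4
```

```bash
python3 st.py; python3 -c "
from h import *
im=read_camera('top')[:,:,::-1].copy();cv2.imwrite('pics/top2.png',im)
o=cv2.imread('pics/top1.png');
m=cv2.inRange(cv2.cvtColor(im,cv2.COLOR_BGR2HSV)[285:306,305:327],(0,90,40),(25,255,255));print(m.sum()//255)"
```

```text
29.0 [ 0.5358 -0.305   0.1378] [-0.4  0.3 -0.6] [0.025 0.022 0.045] 41.42401099205017 0.009709450398041632
[([378.7, 240.5], 34), ([386.0, 248.0], 37)] [([404.6, 333.8], 62)]
1
```

Request:
step_arm(rows=[{"travel": [0, 0, 0], "twist": 0, "grip": 10.6}, {"travel": [0, 0, -0.3], "twist": 0, "grip": 10.7}, {"travel": [0, 0, -0.6], "twist": 0, "grip": 10.7}, {"travel": [0, 0, -0.9], "twist": 0, "grip": 10.7}, {"travel": [0, 0, -1.2], "twist": 0, "grip": 10.7}, {"travel": [0, 0, -1.5], "twist": 0, "grip": 10.7}, {"travel": [0, 0, -1.8], "twist": 0, "grip": 10.7}, {"travel": [0, 0, -2.1], "twist": 0, "grip": 10.7}, {"travel": [0, 0, -2.4], "twist": 0, "grip": 10.7}, {"travel": [0, 0, -2.6], "twist": 0, "grip": 10.7}, {"travel": [0, 0, -2.6], "twist": 0, "grip": 10.7}, {"travel": [0, 0, -2.6], "twist": 0, "grip": 10.7}])

```text
time_s: 30.35
ee_pos: [0.5369, -0.3065, 0.0374]
eef_rot: [0.138, 3.138, 0.0]
ft_force: [0.1, 0.6, -0.8]
opening: 0.0106
gripper_force: 11.5
```

Request:
step_arm(rows=[{"travel": [0, 0, -0.1], "twist": 0, "grip": 10.7}, {"travel": [0, 0, -0.17], "twist": 0, "grip": 10.7}, {"travel": [0, 0, -0.17], "twist": 0, "grip": 10.7}, {"travel": [0, 0, -0.17], "twist": 0, "grip": 12}, {"travel": [0, 0, -0.17], "twist": 0, "grip": 16}, {"travel": [0, 0, -0.17], "twist": 0, "grip": 24}, {"travel": [0, 0, -0.17], "twist": 0, "grip": 24}, {"travel": [0, 0, 0.3], "twist": 0, "grip": 24}, {"travel": [0, 0, 1.2], "twist": 0, "grip": 24}, {"travel": [0, 0, 2.4], "twist": -0.6, "grip": 24}, {"travel": [0, 0, 3.6], "twist": -2, "grip": 24}, {"travel": [0, -0.3, 4.6], "twist": -3.4, "grip": 24}, {"travel": [-0.3, -1, 5], "twist": -4.8, "grip": 24}, {"travel": [-0.7, -2, 5], "twist": -6.2, "grip": 24}, {"travel": [-1.1, -3, 5], "twist": -6.83, "grip": 24}, {"travel": [-1.5, -3.6, 5], "twist": -6.83, "grip": 24}, {"travel": [-1.5, -3.6, 5], "twist": -6.83, "grip": 24}])

```text
time_s: 32.05
ee_pos: [0.4748, -0.4536, 0.2368]
eef_rot: [-1.234, -2.889, 0.001]
ft_force: [-0.5, 0.4, 1.0]
opening: 0.024
gripper_force: 0.0
```

```bash
python3 st.py; python3 - <<'E'
from h import *
print(env.get_obs()["eef_rot"],env.get_obs()["q"].round(2))
# scoop A level check: compare with first picture around the scoop
im=read_camera('scene')[:,:,::-1].copy();cv2.imwrite('pics/scene3.png',im)
im=read_camera('top')[:,:,::-1].copy();cv2.imwrite('pics/top3.png',im)
# bright wall/handle pixels: difference to the start
a=cv2.imread('pics/top0.png').astype(int);d=np.abs(im.astype(int)-a).sum(2)>60
for (x0,y0,x1,y1) in((268,160,306,240),):print(d[y0:y1,x0:x1].sum())
g=cv2.cvtColor(im,cv2.COLOR_BGR2GRAY)[160:245:3,268:308:2]
print("\n".join(" ".join(f"{v:3d}" for v in r) for r in g))
E
```

```text
32.05 [ 0.4748 -0.4536  0.2368] [-0.5  0.4  1. ] [ 0.046 -0.024 -0.015] 0.0 0.024039158324563156
[] [([404.6, 333.8], 61)]
[1.23016515e+00 2.89050774e+00 3.04095313e-04] [-0.89  0.45  0.27  1.39  0.   -0.08]
2545
139 139 140 139 139 140 140 139 139 139 140 139 139 139 139 139 139 139 139 139
139 139 139 140 139 139 139 139 139 140 139 139 139 140 139 140 140 139 139 139
139 139 139 140 139 140 136 141 139 140 139 139 140 139 140 140 140 139 139 139
139 140 139 140 136  78 116 125 134 134 127 129 129 140 140 142 130 139 139 139
139 139 139 140 138  80 132 136 133 134 135 135 136 135 134  77 103 142 140 139
139 139 139 140  78  83 100 134 130 131 130 129 129 129 129  73 111 142 139 139
139 140 140 141  78  82  82 133 131 132 132 132 131 132 131  74 119 142 139 139
139 140 140 141  78  77 112 134 135 135 136 135 136 136 135  77 131 141 140 139
140 139 140 139  81 119 139 130 130 130 131 130 130 132 132  75 111 142 140 139
139 140 141  78  81 129 135 128 126 130 114 117 120 120  69  79 133 140 140 140
139 139 141  79  82 106 134 129 128 126 128 128 130 129  71  74 121 140 139 139
140 140
[... 732 characters left out ...]
  83  83  82  66  75  62  84  83  83  81  78 129 127 143 142
 82  83  83  84  83  83  83  83  67  75  58  84  82  82  83  84  78  75  49  61
 83  83  82  83  84  83  82  83  69  74  58  84  84  79  56  51  61  71  75  80
 83  83  83  83  83  82  83  70  72  73  59  57  51  62  70  76  81  85  89  93
 83  83  82  83  82  83  84  61  68  50  62  70  77  81  87  90  94  97 100 103
 83  82  83  84  83  74  48  61  68  76  81  87  90  94  97 100 102 105 107 108
 83  84  78  59  58  67  74  82  86  90  94  98  99 103 105 108 109 111 111 113
 56  52  64  73  79  85  89  93  97 101 102 106 107 110 111 113 114 115 116 117
 70  77  83  88  93  97 100 103 106 107 109 111 113 114 116 117 118 118 120 119
```

Request:
step_arm(rows=[{"travel": [-0.145, -0.365, -0.8], "twist": 0, "grip": 24}, {"travel": [-0.145, -0.365, -1.8], "twist": 0, "grip": 24}, {"travel": [-0.145, -0.365, -2.8], "twist": 0, "grip": 24}, {"travel": [-0.145, -0.365, -3.7], "twist": 0, "grip": 24}, {"travel": [-0.145, -0.365, -4.2], "twist": 0, "grip": 24}, {"travel": [-0.145, -0.365, -4.2], "twist": 0, "grip": 24}])

```text
time_s: 32.85
ee_pos: [0.4709, -0.4626, 0.0665]
eef_rot: [-1.224, -2.889, -0.004]
ft_force: [0.1, 0.9, -0.4]
opening: 0.0243
gripper_force: 0.0
```

Request:
step_arm(rows=[{"travel": [0, 0, 0], "twist": 0, "grip": 24}, {"travel": [0, 0, 0], "twist": 0, "grip": 24}])

```text
time_s: 33.05
ee_pos: [0.4721, -0.4654, 0.0714]
eef_rot: [1.226, 2.889, -0.003]
ft_force: [0.5, -0.5, 0.7]
opening: 0.0245
gripper_force: 0.0
```

Request:
step_arm(rows=[{"travel": [-0.08, -0.07, -0.3], "twist": 0, "grip": 24}, {"travel": [-0.08, -0.07, -0.6], "twist": 0, "grip": 24}, {"travel": [-0.08, -0.07, -0.9], "twist": 0, "grip": 24}, {"travel": [-0.08, -0.07, -1.02], "twist": 0, "grip": 24}, {"travel": [-0.08, -0.07, -1.02], "twist": 0, "grip": 24}, {"travel": [-0.08, -0.07, -1.02], "twist": 0, "grip": 24}])

```text
time_s: 33.65
ee_pos: [0.4679, -0.468, 0.0286]
eef_rot: [1.228, 2.891, -0.0]
ft_force: [-0.1, -0.8, 0.6]
opening: 0.0241
gripper_force: 0.0
```

Request:
step_arm(rows=[{"travel": [0, 0, 0], "twist": 0, "grip": 16}, {"travel": [0, 0, 0], "twist": 0, "grip": 13}, {"travel": [0, 0, 0.02], "twist": 0, "grip": 12}, {"travel": [0, 0, 0.03], "twist": 0, "grip": 11}, {"travel": [0, 0, 0.04], "twist": 0, "grip": 10}, {"travel": [0, 0, 0.05], "twist": 0, "grip": 0}, {"travel": [0, 0, 0.05], "twist": 0, "grip": 0}], grip_force=120)

```text
time_s: 34.35
ee_pos: [0.4678, -0.4679, 0.0307]
eef_rot: [1.228, 2.891, -0.0]
ft_force: [-0.1, -0.1, -1.0]
opening: 0.0088
gripper_force: 117.5
```

```bash
python3 st.py
```

```text
34.35 [ 0.4678 -0.4679  0.0307] [-0.1 -0.1 -1. ] [ 0.06   0.004 -0.008] 117.54701972007751 0.008785658355862452
[] [([406.7, 337.3], 43)]
```

Request:
step_arm(rows=[{"travel": [0, 0, 0.15], "twist": 0, "grip": 0}, {"travel": [0, 0, 0.5], "twist": 0, "grip": 0}, {"travel": [0, 0, 1.1], "twist": 0, "grip": 0}, {"travel": [0, 0, 1.9], "twist": 0, "grip": 0}, {"travel": [0, 0, 2.8], "twist": 0, "grip": 0}, {"travel": [0, 0, 3.7], "twist": 0, "grip": 0}, {"travel": [0, 0, 4.6], "twist": 0, "grip": 0}, {"travel": [0, 0, 5.3], "twist": 0, "grip": 0}, {"travel": [0, 0, 5.7], "twist": 0, "grip": 0}, {"travel": [-0.05, 0.06, 5.9], "twist": 0, "grip": 0}, {"travel": [-0.2, 0.26, 5.9], "twist": 0, "grip": 0}, {"travel": [-0.45, 0.6, 5.9], "twist": 0, "grip": 0}, {"travel": [-0.8, 1.05, 5.9], "twist": 0, "grip": 0}, {"travel": [-1.2, 1.57, 5.9], "twist": 0, "grip": 0}, {"travel": [-1.6, 2.1, 5.9], "twist": 0, "grip": 0}, {"travel": [-2, 2.62, 5.9], "twist": 0, "grip": 0}, {"travel": [-2.4, 3.15, 5.9], "twist": 0, "grip": 0}, {"travel": [-2.75, 3.6, 5.9], "twist": 0, "grip": 0}, {"travel": [-3, 3.93, 5.9], "twist": 0, "grip": 0}, {"travel": [-3.18, 4.17, 5.9], "twist": 0, "grip": 0}])

```text
time_s: 36.45
ee_pos: [0.3397, -0.2998, 0.2669]
eef_rot: [1.228, 2.891, -0.001]
ft_force: [0.0, -0.4, -0.4]
opening: 0.0087
gripper_force: 117.5
```

Request:
step_arm(rows=[{"travel": [0, 0, 0], "twist": 0, "grip": 0}, {"travel": [0, 0, -0.3], "twist": 0, "grip": 0}, {"travel": [0, 0, -0.7], "twist": 0, "grip": 0}, {"travel": [0, 0, -1.1], "twist": 0, "grip": 0}, {"travel": [0, 0, -1.36], "twist": 0, "grip": 0}, {"travel": [0, 0, -1.36], "twist": 0, "grip": 0}, {"travel": [0, 0, -1.36], "twist": 0, "grip": 0}])

```text
time_s: 37.15
ee_pos: [0.3409, -0.3015, 0.2125]
eef_rot: [1.228, 2.891, -0.0]
ft_force: [-0.5, -0.1, -0.8]
opening: 0.0086
gripper_force: 117.5
```

```bash
python3 st.py
```

```text
37.15 [ 0.3409 -0.3015  0.2125] [-0.5 -0.1 -0.8] [0.045 0.05  0.057] 117.50157237052917 0.008627028114965168
[([295.0, 308.6], 59), ([304.0, 318.1], 64)] [([270.0, 263.7], 76)]
```

Request:
step_arm(rows=[{"travel": [0, 0, 0], "twist": 0, "grip": 10}, {"travel": [0, 0, 0], "twist": 0, "grip": 10.5}, {"travel": [0, 0, 0], "twist": 0, "grip": 10.6}, {"travel": [0, 0, 0], "twist": 0, "grip": 10.65}, {"travel": [0, 0, 0], "twist": 0, "grip": 10.7}, {"travel": [0, 0, 0], "twist": 0, "grip": 10.7}, {"travel": [0, 0, 0], "twist": 0, "grip": 10.75}, {"travel": [0, 0, 0], "twist": 0, "grip": 10.8}, {"travel": [0, 0, 0], "twist": 0, "grip": 10.8}, {"travel": [0, 0, 0], "twist": 0, "grip": 10.8}, {"travel": [0, 0, 0], "twist": 0, "grip": 10.8}], grip_force=20)

```text
time_s: 38.35
ee_pos: [0.3407, -0.3011, 0.2123]
eef_rot: [1.228, 2.891, -0.0]
ft_force: [0.1, -0.1, -0.3]
opening: 0.0111
gripper_force: 8.4
```

```bash
python3 st.py
```

```text
38.35 [ 0.3407 -0.3011  0.2123] [ 0.1 -0.1 -0.3] [0.023 0.116 0.02 ] 8.449392467737198 0.011078220040824937
[([294.6, 308.8], 56), ([303.7, 318.4], 65)] [([269.2, 262.0], 56), ([271.1, 269.1], 16)]
```

Request:
step_arm(rows=[{"travel": [0, 0, 0], "twist": 0, "grip": 10.8}, {"travel": [0, 0, 0], "twist": 0, "grip": 10.82}, {"travel": [0, 0, 0], "twist": 0, "grip": 10.84}, {"travel": [0, 0, 0], "twist": 0, "grip": 10.84}, {"travel": [0, 0, 0], "twist": 0, "grip": 10.84}])

```text
time_s: 38.95
ee_pos: [0.3407, -0.3011, 0.2123]
eef_rot: [1.228, 2.891, -0.0]
ft_force: [0.2, 0.3, -1.4]
opening: 0.0107
gripper_force: 7.2
```

```bash
python3 st.py
```

```text
38.95 [ 0.3407 -0.3011  0.2123] [ 0.2  0.3 -1.4] [-0.003  0.033 -0.002] 7.2061289101839066 0.010709897276260144
[([318.1, 292.7], 101)] [([305.7, 317.2], 12)]
```

Request:
step_arm(rows=[{"travel": [0, 0, 0], "twist": 0, "grip": 10.8}, {"travel": [0, 0, 0], "twist": 0, "grip": 10.8}, {"travel": [0, 0, 0], "twist": 0, "grip": 10.8}, {"travel": [0, 0, 0], "twist": 0, "grip": 10.8}])

```text
time_s: 39.45
ee_pos: [0.3407, -0.3011, 0.2123]
eef_rot: [1.228, 2.891, -0.0]
ft_force: [-0.1, -0.5, -0.6]
opening: 0.0108
gripper_force: 7.2
```

```bash
python3 st.py; python3 - <<'E'
from h import *
im=read_camera('top')[:,:,::-1];c=im[280:310,300:332]
h=cv2.cvtColor(np.ascontiguousarray(c),cv2.COLOR_BGR2HSV);m=cv2.inRange(h,(0,80,20),(25,255,255))
print(m.sum()//255,np.argwhere(m).mean(0) if m.any() else "")
E
```

```text
39.45 [ 0.3407 -0.3011  0.2123] [-0.1 -0.5 -0.6] [-0.003 -0.021 -0.038] 7.20578134059906 0.010848550714821485
[] []
6 [12.16666667  7.66666667]
```

Request:
step_arm(rows=[{"travel": [0, 0, 0], "twist": 0, "grip": 5}, {"travel": [0, 0, 0.1], "twist": 0, "grip": 5}, {"travel": [-0.07, 0.07, 0.5], "twist": 0, "grip": 5}, {"travel": [-0.07, 0.07, 1.1], "twist": 0, "grip": 5}, {"travel": [0, 0, 1.9], "twist": 0, "grip": 5}, {"travel": [0, 0, 2.6], "twist": 0, "grip": 5}, {"travel": [0.1, -0.13, 2.8], "twist": 0, "grip": 5}, {"travel": [0.5, -0.65, 2.8], "twist": 0, "grip": 5}, {"travel": [1.1, -1.44, 2.8], "twist": 0, "grip": 5}, {"travel": [1.7, -2.23, 2.8], "twist": 0, "grip": 5}, {"travel": [2.3, -3.02, 2.8], "twist": 0, "grip": 5}, {"travel": [2.8, -3.67, 2.7], "twist": 0, "grip": 5}, {"travel": [3.1, -4.07, 2.2], "twist": 0, "grip": 5}, {"travel": [3.18, -4.17, 1.4], "twist": 0, "grip": 5}, {"travel": [3.18, -4.17, 0.4], "twist": 0, "grip": 5}, {"travel": [3.18, -4.17, -0.6], "twist": 0, "grip": 5}, {"travel": [3.18, -4.17, -1.4], "twist": 0, "grip": 5}, {"travel": [3.18, -4.17, -1.8], "twist": 0, "grip": 5}, {"travel": [3.18, -4.17, -1.8], "twist": 0, "grip": 5}], grip_force=40)

```text
time_s: 41.5
ee_pos: [0.4671, -0.467, 0.1376]
eef_rot: [-1.227, -2.888, -0.003]
ft_force: [-0.5, 0.5, -0.8]
opening: 0.0105
gripper_force: 41.0
```

Request:
step_arm(rows=[{"travel": [0, 0, 0], "twist": 0, "grip": 10.6}, {"travel": [0, 0, -0.3], "twist": 0, "grip": 10.7}, {"travel": [0, 0, -0.6], "twist": 0, "grip": 10.7}, {"travel": [0, 0, -0.9], "twist": 0, "grip": 10.7}, {"travel": [0, 0, -1.2], "twist": 0, "grip": 10.7}, {"travel": [0, 0, -1.5], "twist": 0, "grip": 10.7}, {"travel": [0, 0, -1.8], "twist": 0, "grip": 10.7}, {"travel": [0, 0, -2.1], "twist": 0, "grip": 10.7}, {"travel": [0, 0, -2.4], "twist": 0, "grip": 10.7}, {"travel": [0, 0, -2.6], "twist": 0, "grip": 10.7}, {"travel": [0, 0, -2.6], "twist": 0, "grip": 10.7}, {"travel": [0, 0, -2.6], "twist": 0, "grip": 10.7}])

```text
time_s: 42.7
ee_pos: [0.4679, -0.468, 0.0361]
eef_rot: [1.228, 2.891, -0.0]
ft_force: [-0.3, -0.1, -2.0]
opening: 0.0107
gripper_force: 11.7
```

Request:
step_arm(rows=[{"travel": [0, 0, -0.1], "twist": 0, "grip": 10.7}, {"travel": [0, 0, -0.14], "twist": 0, "grip": 10.7}, {"travel": [0, 0, -0.14], "twist": 0, "grip": 10.7}, {"travel": [0, 0, -0.14], "twist": 0, "grip": 12}, {"travel": [0, 0, -0.14], "twist": 0, "grip": 16}, {"travel": [0, 0, -0.14], "twist": 0, "grip": 24}, {"travel": [0, 0, -0.14], "twist": 0, "grip": 24}, {"travel": [0, 0, 0.3], "twist": 0, "grip": 24}, {"travel": [0, 0, 1.2], "twist": 0, "grip": 24}, {"travel": [0, 0, 2.4], "twist": 0, "grip": 24}, {"travel": [0, 0, 3.6], "twist": 0, "grip": 24}, {"travel": [0, 0, 4.6], "twist": 0.8, "grip": 24}, {"travel": [0.4, 1, 5], "twist": 2, "grip": 24}, {"travel": [0.9, 2.1, 5], "twist": 3, "grip": 24}, {"travel": [1.3, 3.2, 5], "twist": 3.75, "grip": 24}, {"travel": [1.3, 4.3, 5], "twist": 3.75, "grip": 24}, {"travel": [1.3, 5.4, 5], "twist": 3.75, "grip": 24}, {"travel": [1.3, 5.4, 5], "twist": 3.75, "grip": 24}])

```text
time_s: 44.5
ee_pos: [0.5198, -0.2472, 0.2371]
eef_rot: [0.634, 3.076, 0.001]
ft_force: [0.2, -1.4, 0.3]
opening: 0.0243
gripper_force: 0.0
```

```bash
python3 st.py; python3 - <<'E'
from h import *
im=read_camera('top')[:,:,::-1].copy();cv2.imwrite('pics/top4.png',im);b=cv2.imread('pics/top1.png')
l=cv2.imread('pics/l.png') # earlier crop with funnel seated
o=env.get_obs();print(o["ee_pos"],o["eef_rot"])
cur=cv2.resize(im[150:325,180:430],None,fx=3.2,fy=3.2,interpolation=cv2.INTER_CUBIC)
d=np.abs(cur.astype(int)-l.astype(int)).sum(2)
print("funnel/pot diff",(d[300:555,290:545]>90).sum(),"scoopA diff",(d[40:270,290:395]>90).sum(),"scoopB",(d[200:385,545:755]>90).sum())
for nm,(x0,y0,x1,y1) in dict(pot=(290,300,545,555),A=(290,40,395,272),B=(545,195,760,390)).items():
    G=lambda z:cv2.cvtColor(z[y0:y1,x0:x1],cv2.COLOR_BGR2GRAY).astype(np.float32)
    print(nm,cv2.phaseCorrelate(G(l),G(cur),cv2.createHanningWindow((x1-x0,y1-y0),cv2.CV_32F)))
E
```

```text
44.5 [ 0.5198 -0.2472  0.2371] [ 0.2 -1.4  0.3] [ 0.013 -0.016  0.005] 0.0 0.024332270350643146
[] []
[ 0.52011258 -0.2520875   0.23657819] [ 6.39352098e-01  3.07447986e+00 -1.21932682e-03]
funnel/pot diff 1278 scoopA diff 7352 scoopB 7210
pot ((0.11204101150262602, -0.11423036272731224), 0.36603389924857765)
A ((0.2839255279740911, 3.946011425335186), 0.1593758996622062)
B ((3.1693997759873582, 6.6345685128794685), 0.33161932874608924)
```

Request:
step_arm(rows=[{"travel": [-0.4, -0.9, 0], "twist": 0, "grip": 20}, {"travel": [-0.8, -1.8, 0], "twist": 0, "grip": 20}, {"travel": [-1.2, -2.7, 0], "twist": 0, "grip": 20}, {"travel": [-1.59, -3.42, 0], "twist": 0, "grip": 20}, {"travel": [-1.59, -3.42, -0.4], "twist": 0, "grip": 20}, {"travel": [-1.59, -3.42, -0.9], "twist": 0, "grip": 20}, {"travel": [-1.59, -3.42, -0.9], "twist": 0, "grip": 20}, {"travel": [-1.59, -3.42, -0.9], "twist": 0, "grip": 20}])

```text
time_s: 45.45
ee_pos: [0.4559, -0.3897, 0.2002]
eef_rot: [-0.643, -3.075, -0.0]
ft_force: [0.6, -0.1, 0.2]
opening: 0.02
gripper_force: 0.0
```

Request:
step_arm(rows=[{"travel": [0.01, 0.01, -0.3], "twist": 0, "grip": 20}, {"travel": [0.01, 0.01, -0.7], "twist": 0, "grip": 20}, {"travel": [0.01, 0.01, -1.1], "twist": 0, "grip": 20}, {"travel": [0.01, 0.01, -1.3], "twist": 0, "grip": 20}, {"travel": [0.01, 0.01, -1.3], "twist": 0, "grip": 20}, {"travel": [0.01, 0.01, -1.3], "twist": 0, "grip": 14}, {"travel": [0.01, 0.01, -1.3], "twist": 0, "grip": 12}, {"travel": [0.01, 0.01, -1.3], "twist": 0, "grip": 10.5}, {"travel": [0.01, 0.01, -1.3], "twist": 0, "grip": 10.5}, {"travel": [0.01, 0.01, -1.28], "twist": 0, "grip": 10}, {"travel": [0.01, 0.01, -1.27], "twist": 0, "grip": 9.5}, {"travel": [0.01, 0.01, -1.26], "twist": 0, "grip": 9}, {"travel": [0.01, 0.01, -1.26], "twist": 0, "grip": 9}], grip_force=40)

```text
time_s: 46.75
ee_pos: [0.4567, -0.3884, 0.1499]
eef_rot: [0.64, 3.075, -0.0]
ft_force: [0.0, -0.2, 0.5]
opening: 0.0096
gripper_force: 27.4
```

Request:
step_arm(rows=[{"travel": [0, 0, 0.1], "twist": 0, "grip": 9}, {"travel": [0, 0, 0.3], "twist": 0, "grip": 9}, {"travel": [0, 0, 0.6], "twist": 0, "grip": 9}, {"travel": [0, 0, 0.9], "twist": 0, "grip": 9}, {"travel": [0, 0, 1.3], "twist": 0, "grip": 9}, {"travel": [0, 0, 1.7], "twist": 0, "grip": 9}, {"travel": [0, 0, 2], "twist": 0, "grip": 9}, {"travel": [0.05, 0.3, 2], "twist": 0, "grip": 9}, {"travel": [0.15, 1, 2], "twist": 0, "grip": 9}, {"travel": [0.25, 1.8, 2], "twist": 0, "grip": 9}, {"travel": [0.35, 2.6, 2], "twist": 0, "grip": 9}, {"travel": [0.45, 3.3, 2], "twist": 0, "grip": 9}, {"travel": [0.55, 3.9, 2], "twist": 0, "grip": 9}, {"travel": [0.6, 4.18, 2], "twist": 0, "grip": 9}, {"travel": [0.6, 4.18, 2], "twist": 0, "grip": 9}, {"travel": [0.6, 4.18, 2], "twist": 0, "grip": 9}])

```text
time_s: 48.35
ee_pos: [0.4807, -0.2214, 0.2298]
eef_rot: [0.64, 3.075, -0.001]
ft_force: [1.3, 0.0, -0.9]
opening: 0.0099
gripper_force: 27.4
```

```bash
python3 st.py; python3 - <<'E'
from h import *
import glob
n=read_camera('scene')[:,:,::-1].copy();cv2.imwrite('pics/scene5.png',n)
a=cv2.imread('pics/scene0.png')
for nm,(x0,y0,x1,y1) in dict(pot=(270,295,350,370),beaker=(200,285,250,315)).items():
    G=lambda z:cv2.cvtColor(z[y0:y1,x0:x1],cv2.COLOR_BGR2GRAY).astype(np.float32)
    print(nm,cv2.phaseCorrelate(G(a),G(n),cv2.createHanningWindow((x1-x0,y1-y0),cv2.CV_32F)))
E
```

```text
48.35 [ 0.4807 -0.2214  0.2298] [ 1.3  0.  -0.9] [-0.047 -0.075  0.015] 27.447423040866852 0.009851424350512566
[([306.4, 291.9], 21), ([306.6, 298.6], 14)] []
pot ((0.15360369203324353, 0.6823242956975264), 0.9639109029769898)
beaker ((-0.3062982108864851, 0.12510427189653228), 0.8550036554336548)
```

Request:
step_arm(rows=[{"travel": [0, 0, -0.3], "twist": 0, "grip": 9}, {"travel": [0, 0, -0.7], "twist": 0, "grip": 9}, {"travel": [0, 0, -1.1], "twist": 0, "grip": 9}, {"travel": [0, 0, -1.5], "twist": 0, "grip": 9}, {"travel": [0, 0, -1.8], "twist": 0, "grip": 9}, {"travel": [0, 0, -2], "twist": 0, "grip": 9}, {"travel": [0, 0, -2.12], "twist": 0, "grip": 9}, {"travel": [0, 0, -2.12], "twist": 0, "grip": 9}, {"travel": [0, 0, -2.12], "twist": 0, "grip": 9}])

```text
time_s: 49.4
ee_pos: [0.4809, -0.2213, 0.1455]
eef_rot: [0.64, 3.074, -0.001]
ft_force: [0.1, -0.5, -0.4]
opening: 0.0094
gripper_force: 27.4
```

Request:
step_arm(rows=[{"travel": [0, 0, -0.07], "twist": 0, "grip": 9}, {"travel": [0, 0, -0.07], "twist": 0, "grip": 9}, {"travel": [0, 0, -0.07], "twist": 0, "grip": 11}, {"travel": [0, 0, -0.07], "twist": 0, "grip": 16}, {"travel": [0, 0, -0.07], "twist": 0, "grip": 24}, {"travel": [0, 0, -0.07], "twist": 0, "grip": 24}, {"travel": [0, 0, 0.4], "twist": 0, "grip": 24}, {"travel": [0, 0, 1.2], "twist": 0, "grip": 24}, {"travel": [0, 0, 2.4], "twist": 0, "grip": 24}, {"travel": [0, 0, 3.6], "twist": 0, "grip": 24}, {"travel": [0, 0, 4.8], "twist": -1.2, "grip": 24}, {"travel": [0, 0, 5], "twist": -2.6, "grip": 24}, {"travel": [0, 0, 5], "twist": -4, "grip": 24}, {"travel": [0, 0, 5], "twist": -5.4, "grip": 24}, {"travel": [0, 0, 5], "twist": -6.8, "grip": 24}, {"travel": [0, 0, 5], "twist": -8.2, "grip": 24}, {"travel": [0, 0, 5], "twist": -9.5, "grip": 24}, {"travel": [0, 0, 5], "twist": -10.15, "grip": 24}, {"travel": [0, 0, 5], "twist": -10.15, "grip": 24}])

```text
time_s: 51.3
ee_pos: [0.4807, -0.2212, 0.3451]
eef_rot: [2.112, 2.325, -0.001]
ft_force: [0.1, -0.5, -0.1]
opening: 0.0242
gripper_force: 0.0
```

```bash
python3 - <<'E'
from h import *
C={}
for n,(x0,y0,x1,y1) in dict(top=(284,240,345,270),scene=(285,275,365,310)).items():
    im=read_camera(n)[:,:,::-1].copy();cv2.imwrite(f'pics/{n}6.png',im)
    g=cv2.cvtColor(im,cv2.COLOR_BGR2GRAY)[y0:y1,x0:x1];m=(g<45).astype(np.uint8)
    k,_,st,c=cv2.connectedComponentsWithStats(m)
    L=sorted([(c[i]+[x0,y0]).tolist()+[int(st[i,4])] for i in range(1,k) if st[i,4]>20]);C[n]=L;print(n,L)
for i in range(min(map(len,C.values()))):print(tri(C["top"][i][:2],C["scene"][i][:2]))
o=env.get_obs();print(o["ee_pos"],o["eef_rot"],o["ft_force"],o["time_s"])
# funnel in beaker
n=cv2.imread('pics/scene6.png');a=cv2.imread('pics/scene0.png')
G=lambda z:cv2.cvtColor(z[230:300,185:260],cv2.COLOR_BGR2GRAY).astype(np.float32)
print(cv2.phaseCorrelate(G(a),G(n)),np.abs(G(a)-G(n)).mean())
E
```

```text
top [[296.6, 255.8125, 80], [326.1898734177215, 253.0632911392405, 79]]
scene []
[ 0.48068601 -0.22114819  0.34510386] [ 2.10798704e+00  2.32872344e+00 -8.13717866e-04] [-0.48560703 -0.22387101 -0.65497577] 51.4
((0.3194872103941364, 0.17439357797753274), 0.9161156577534145) 5.2533336
```

```bash
python3 - <<'E'
from h import *
im=cv2.imread('pics/scene6.png');g=cv2.cvtColor(im,cv2.COLOR_BGR2GRAY);print(g[280:305:3,298:352:3])
for th in(50,60):
    x0,y0,x1,y1=285,275,365,310
    k,_,st,c=cv2.connectedComponentsWithStats((g[y0:y1,x0:x1]<th).astype(np.uint8))
    print([(np.round(c[i]+[x0,y0],1).tolist(),int(st[i,4])) for i in range(1,k) if st[i,4]>10])
for uv in((296.6,255.8),(326.19,253.06)):print(plane("top",uv,.057),plane("top",uv,.062))
E
```

```text
[[168 168 167 118 148 118 102 141 168 168 167 167 167 168 167 166 168 167]
 [162 143 168 137 104 102 131 167 167 167 166 169 169 168 166 169 168 166]
 [ 61  58  53  57  82 136 166 169 167 166 169 167 167 166 168 169 167 165]
 [120  52  55  51  57  50  71 152 163 154 168 168 167 168 168 167 169 168]
 [167 168 161 111  60  50 131 128 138 119 151 161 167 166 168 167 167 168]
 [167 165 168 167 167 162 168 167 168 168 113  53  52 110 145 166 167 167]
 [167 168 168 165 168 169 169 167 167 167 147  52  51  52  56  52  84 168]
 [123 125 128 124 142 162 167 167 166 168 167 168 120  60  48  52  62 134]
 [108 107 103 102  94 113 164 168 167 168 167 169 168 169 167 128  83 143]]
[]
[([306.5, 288.5], 90), ([337.9, 298.5], 91)]
[ 0.47523787 -0.32974638  0.057     ] [ 0.47481613 -0.32975395  0.062     ]
[ 0.48007837 -0.38536262  0.057     ] [ 0.47963116 -0.38507753  0.062     ]
```

```bash
python3 - <<'E'
from h import *
L=tri((296.6,255.8),(306.5,288.5));R=tri((326.19,253.06),(337.9,298.5));print(L,R)
d=L[0]-R[0];print(np.degrees(np.arctan2(d[1],d[0])),np.linalg.norm(d))
E
```

```text
(array([ 0.47462115, -0.32949755,  0.06227484]), np.float64(0.0006173193441319075)) (array([ 0.47963842, -0.38510409,  0.06218456]), np.float64(8.768611969026122e-05))
95.15572089367377 0.05583251008012528
```

Request:
step_arm(rows=[{"travel": [-0.03, -0.8, 0], "twist": 0, "grip": 22}, {"travel": [-0.03, -1.8, 0], "twist": 0, "grip": 22}, {"travel": [-0.03, -2.8, -0.5], "twist": 0, "grip": 22}, {"travel": [-0.03, -3.6, -1.3], "twist": 0, "grip": 22}, {"travel": [-0.03, -4.1, -2.3], "twist": 0, "grip": 22}, {"travel": [-0.03, -4.1, -3.5], "twist": 0, "grip": 22}, {"travel": [-0.03, -4.1, -4.7], "twist": 0, "grip": 22}, {"travel": [-0.03, -4.1, -5.6], "twist": 0, "grip": 22}, {"travel": [-0.03, -4.1, -6], "twist": 0, "grip": 22}, {"travel": [-0.03, -4.1, -6], "twist": 0, "grip": 22}, {"travel": [-0.03, -4.1, -6], "twist": 0, "grip": 22}])

```text
time_s: 52.5
ee_pos: [0.4797, -0.3854, 0.1057]
eef_rot: [2.109, 2.327, -0.001]
ft_force: [-0.2, -0.5, 0.7]
opening: 0.0222
gripper_force: 0.0
```

Request:
step_arm(rows=[{"travel": [0, 0, -0.3], "twist": 0, "grip": 22}, {"travel": [0, 0, -0.6], "twist": 0, "grip": 22}, {"travel": [0, 0, -0.9], "twist": 0, "grip": 22}, {"travel": [0, 0, -1.05], "twist": 0, "grip": 22}, {"travel": [0, 0, -1.05], "twist": 0, "grip": 22}, {"travel": [0, 0, -1.05], "twist": 0, "grip": 16}, {"travel": [0, 0, -1.05], "twist": 0, "grip": 13}, {"travel": [0, 0, -1.05], "twist": 0, "grip": 12}, {"travel": [0, 0, -1.05], "twist": 0, "grip": 12}], grip_force=60)

```text
time_s: 53.4
ee_pos: [0.4798, -0.3853, 0.0635]
eef_rot: [2.11, 2.326, -0.001]
ft_force: [1.1, -0.2, -0.0]
opening: 0.0118
gripper_force: 0.5
```

Request:
step_arm(rows=[{"travel": [0, 0, 0], "twist": 0, "grip": 11.5}, {"travel": [0, 0, 0.01], "twist": 0, "grip": 11}, {"travel": [0, 0, 0.02], "twist": 0, "grip": 10.5}, {"travel": [0, 0, 0.03], "twist": 0, "grip": 10}, {"travel": [0, 0, 0.03], "twist": 0, "grip": 10}])

```text
time_s: 53.9
ee_pos: [0.4795, -0.3851, 0.0643]
eef_rot: [2.111, 2.326, -0.001]
ft_force: [1.0, 0.4, -0.8]
opening: 0.0104
gripper_force: 14.9
```

Request:
step_arm(rows=[{"travel": [0.02, 0, 0.16], "twist": 0, "grip": 10}, {"travel": [0.03, 0, 0.325], "twist": 0, "grip": 10}, {"travel": [0, 0, 0.65], "twist": 0, "grip": 10}, {"travel": [-0.085, -0.01, 0.967], "twist": 0, "grip": 10}, {"travel": [-0.222, -0.02, 1.26], "twist": 0, "grip": 10}, {"travel": [-0.41, -0.04, 1.53], "twist": 0, "grip": 10}, {"travel": [-0.64, -0.06, 1.76], "twist": 0, "grip": 10}, {"travel": [-0.906, -0.08, 1.95], "twist": 0, "grip": 10}, {"travel": [-0.906, -0.08, 1.95], "twist": 0, "grip": 10}])

```text
time_s: 54.8
ee_pos: [0.4422, -0.3889, 0.1437]
eef_rot: [2.111, 2.324, -0.002]
ft_force: [0.7, -0.6, 1.0]
opening: 0.0104
gripper_force: 15.1
```

Request:
step_arm(rows=[{"travel": [-0.15, -0.01, 0.07], "twist": 0, "grip": 10}, {"travel": [-0.294, -0.03, 0.137], "twist": 0, "grip": 10}, {"travel": [-0.45, -0.04, 0.18], "twist": 0, "grip": 10}, {"travel": [-0.61, -0.056, 0.22], "twist": 0, "grip": 10}, {"travel": [-0.78, -0.07, 0.24], "twist": 0, "grip": 10}, {"travel": [-0.934, -0.085, 0.25], "twist": 0, "grip": 10}, {"travel": [-0.934, -0.085, 0.25], "twist": 0, "grip": 10}, {"travel": [-0.934, -0.085, 0.25], "twist": 0, "grip": 10}, {"travel": [-0.934, -0.085, 0.25], "twist": 0, "grip": 10}])

```text
time_s: 55.7
ee_pos: [0.4059, -0.3917, 0.1521]
eef_rot: [2.111, 2.327, -0.001]
ft_force: [0.5, 0.0, -3.1]
opening: 0.0101
gripper_force: 14.7
```

```bash
python3 - <<'E'
from h import *
o=env.get_obs();print(o["ee_pos"],o["ft_force"],o["opening"],o["gripper_force"])
n=read_camera('scene')[:,:,::-1].copy();cv2.imwrite('pics/scene7.png',n);a=cv2.imread('pics/scene6.png')
x0,y0,x1,y1=265,325,340,370
G=lambda z:cv2.cvtColor(z[y0:y1,x0:x1],cv2.COLOR_BGR2GRAY).astype(np.float32)
print(cv2.phaseCorrelate(G(a),G(n),cv2.createHanningWindow((x1-x0,y1-y0),cv2.CV_32F)))
g=cv2.cvtColor(n,cv2.COLOR_BGR2GRAY);print(proj("scene",[[.4035-.0025,-.3645+.028,.145],[.406,-.392,.145]]))
E
```

```text
[ 0.40593774 -0.3917091   0.15213515] [ 5.04330179e-01  2.44863764e-03 -3.07417106e+00] 0.010128606206118319 14.733177423477173
((-0.8986366546516678, 1.961602378986214), 0.8811082526312934)
[[284.91768411 280.75498909]
 [319.36239264 291.80151181]]
```

Request:
step_arm(rows=[{"travel": [0, 0, -0.03], "twist": 0, "grip": 10}, {"travel": [0, 0, -0.06], "twist": 0, "grip": 10}, {"travel": [0, 0, -0.08], "twist": 0, "grip": 10}, {"travel": [0, 0, -0.08], "twist": 0, "grip": 10}, {"travel": [0, 0, -0.08], "twist": 0, "grip": 10}])

```text
time_s: 56.25
ee_pos: [0.4059, -0.3917, 0.149]
eef_rot: [2.111, 2.327, -0.001]
ft_force: [0.3, -0.5, -3.5]
opening: 0.0102
gripper_force: 14.7
```

```bash
python3 - <<'E'
from h import *
o=env.get_obs();print(o["ee_pos"],o["ft_force"],o["torque"],o["opening"],o["gripper_force"])
n=read_camera('scene')[:,:,::-1].copy();cv2.imwrite('pics/scene8.png',n);a=cv2.imread('pics/scene6.png')
x0,y0,x1,y1=265,325,340,370
G=lambda z:cv2.cvtColor(z[y0:y1,x0:x1],cv2.COLOR_BGR2GRAY).astype(np.float32)
print(cv2.phaseCorrelate(G(a),G(n),cv2.createHanningWindow((x1-x0,y1-y0),cv2.CV_32F)))
g=cv2.cvtColor(n,cv2.COLOR_BGR2GRAY);print(g[268:296:2,270:330:3])
E
```

```text
[ 0.40588362 -0.39167864  0.14902735] [ 0.27821101 -0.45884064 -3.48637906] [-0.03153781 -0.01829453 -0.02030444] 0.010236452911357777 14.741805642843246
((1.5368492038967645, -0.30554546338176536), 0.9254054079408999)
[[177 177 176 174 177 175 175 178 176 178 173  86  85  62  46  43  48  48
   48  52]
 [178 177 177 178 175 176 176 179 175 175 159  85  87  63  49  43  47  50
   51  52]
 [156 178 177 176 176 178 180 178 176 174 128  84  84  62  49  50  47  50
   52  55]
 [108 130 156 175 175 174 174 176 144 126  85  88  79  62  47  48  52  47
   48  50]
 [106 123  43  50 127 169 176 174  56  56  86  86  64  63  50  51  54  48
   51  49]
 [108  96  44  43  48  41 127 138  55  66  88  86  56  81  88  50  49  47
   48  55]
 [105  90  47  43  46  44  47  43  52  74  84  79  58  56  67  49  51  47
   53 127]
 [105  95  80  54  45  48  46  46  50  71  76  71  54  55  51  48  50  52
   45  60]
 [109  94 109 122 121  53  47  50  50  57  64  57  54  51  48  53  50  50
   51  53]
 [106  95 107 108 131 177 122  86 112  45  52  52  49  50  48  51  48  51
   52  53]
 [107  97 103 106 123 176 177 176 177 124  47  50  45  46  46  53  48  52
   57  54]
 [109  98  94 107 107 159 175 176 176 177  71  48  47  43  50  50  51  57
   83  53]
 [109  93  94 105 107 128 174 175 177 175 171 113  60  46  46  51  54  92
   84  52]
 [105 100  94 106 108 120 172 175 177 174 176 175 177 112  49  56  53  96
   86  50]]
```

Request:
step_arm(rows=[{"travel": [0, 0, -0.04], "twist": 0, "grip": 10}, {"travel": [0, 0, -0.08], "twist": 0, "grip": 10}, {"travel": [0, 0, -0.08], "twist": 0, "grip": 10}, {"travel": [0, 0, -0.08], "twist": 0, "grip": 10}])

```text
time_s: 56.7
ee_pos: [0.4067, -0.3934, 0.1477]
eef_rot: [2.108, 2.322, -0.003]
ft_force: [0.0, -4.3, 8.8]
opening: 0.0104
gripper_force: 15.6
```

Request:
step_arm(rows=[{"travel": [0, 0, 0.02], "twist": 0, "grip": 10}, {"travel": [0, 0, 0.03], "twist": 0, "grip": 10}, {"travel": [0, 0, 0.03], "twist": 0, "grip": 10}])

```text
time_s: 57.0
ee_pos: [0.4063, -0.3926, 0.148]
eef_rot: [2.109, 2.324, -0.002]
ft_force: [0.8, -4.1, 6.3]
opening: 0.0102
gripper_force: 15.5
```

```bash
python3 - <<'E'
from h import *
o=env.get_obs();print(o["ee_pos"],o["ft_force"],o["torque"],o["opening"],o["gripper_force"])
n=read_camera('scene')[:,:,::-1].copy();cv2.imwrite('pics/scene9.png',n);a=cv2.imread('pics/scene6.png')
for x0,y0,x1,y1 in((265,325,340,370),(265,330,302,370),(302,330,340,370)):
    G=lambda z:cv2.cvtColor(z[y0:y1,x0:x1],cv2.COLOR_BGR2GRAY).astype(np.float32)
    print(cv2.phaseCorrelate(G(a),G(n),cv2.createHanningWindow((x1-x0,y1-y0),cv2.CV_32F)))
g=cv2.cvtColor(n,cv2.COLOR_BGR2GRAY)
m=(g[268:300,274:305]<60).astype(np.uint8);k,_,st,c=cv2.connectedComponentsWithStats(m);print(st,c)
E
```

```text
[ 0.4062949  -0.3926321   0.14801371] [ 0.84990029 -4.12526563  6.28363695] [-0.72735101 -0.07309578  0.06012552] 0.010243486668760267 15.491158068180084
((1.9453572202710845, -0.19632810389962785), 0.906756226433648)
((1.5470921857553428, -0.16835923074713222), 0.5833191525936127)
((1.243278176604342, -0.5335656855273285), 1.0511383578181266)
[[  0   0  31  32 795]
 [  1   8  30  17 197]] [[14.72704403 15.85660377]
 [16.10152284 14.06091371]]
```

Request:
step_arm(rows=[{"travel": [0, 0, 0], "twist": 0, "grip": 11}, {"travel": [0, 0, 0], "twist": 0, "grip": 13}, {"travel": [0, 0, 0], "twist": 0, "grip": 13}, {"travel": [0, 0, 0], "twist": 0, "grip": 13}, {"travel": [0, 0, 0], "twist": 0, "grip": 13}])

```text
time_s: 57.55
ee_pos: [0.4058, -0.3916, 0.1469]
eef_rot: [-2.111, -2.327, 0.001]
ft_force: [-0.5, 0.0, -0.6]
opening: 0.0131
gripper_force: 0.0
```

```bash
python3 - <<'E'
from h import *
o=env.get_obs();print(o["ee_pos"],o["ft_force"],o["torque"],o["opening"],o["gripper_force"])
n=read_camera('scene')[:,:,::-1].copy();cv2.imwrite('pics/scene9.png',n);a=cv2.imread('pics/scene6.png')
for x0,y0,x1,y1 in((265,325,340,370),(265,330,302,370),(302,330,340,370)):
    G=lambda z:cv2.cvtColor(z[y0:y1,x0:x1],cv2.COLOR_BGR2GRAY).astype(np.float32)
    print(cv2.phaseCorrelate(G(a),G(n),cv2.createHanningWindow((x1-x0,y1-y0),cv2.CV_32F)))
g=cv2.cvtColor(n,cv2.COLOR_BGR2GRAY)
print("\n".join("".join("#" if v<60 else "+" if v<115 else "." for v in r) for r in g[266:330,262:345]))
E
```

```text
[ 0.40583647 -0.39158397  0.14686469] [-0.47278434  0.04347426 -0.56019681] [-0.0421458  -0.01471551  0.05002411] 0.013102221414906873 0.0
((2.0882444007487138, 0.17179276343659922), 0.9061506562409578)
((1.743456371315066, -0.04094339424552018), 0.6126108744740486)
((1.3470957324762516, -0.32225187669397215), 0.9772063248604536)
........................................++++++++##########################+.....+++
........................................++++++++#########################+.....++++
........................................++++++++######################++++....+++++
........................................++++++++######################++.....++++++
.+++....................................++++++++######################+++...+++++++
..+++..................................++++++++#######################+++++++++++..
..++++.................................+++++++########################+++++++++++..
..+++++++..............................+++++++++######################++++++++++...
..+++++++++...........................++++++++++######################+++++++++....
..+++++++++.
[... 3907 characters left out ...]
+++..++........++...........
++++++++++++++++++++++++++++++++++++++++++++....+.+++++++...++........+............
++++++++++++++++++++++++++++++++++++++++++++.....+++++++.....++.......+............
++++++++++++++++++++++++++++++++++++++++++++++++.++++++.......++......+............
+++++++++++++++++++++++++++++++++++++++++++++++++++++..........++.....+............
++++++++++++++++++++++++++++++++++++++++++++++.+++++............++..++++...........
++++++++++++++++++++++++++++++++++++++++++++++++++..............++...++++..........
+++++++++++++++++++++++++++++++++++++++++++++...................++...+++++.........
++++++++++++++++++++++++++++++++++++++++.........................+...+++++.........
```

Request:
step_arm(rows=[{"travel": [0, 0, 0], "twist": 0, "grip": 12}, {"travel": [0, 0, 0], "twist": 0, "grip": 11.5}, {"travel": [0, 0, 0.01], "twist": 0, "grip": 11}, {"travel": [0, 0, 0.02], "twist": 0, "grip": 10.5}, {"travel": [0, 0, 0.03], "twist": 0, "grip": 10}, {"travel": [0, 0, 0.04], "twist": 0, "grip": 9}, {"travel": [0, 0, 0.05], "twist": 0, "grip": 0}, {"travel": [0, 0, 0.05], "twist": 0, "grip": 0}], grip_force=120)

```text
time_s: 58.4
ee_pos: [0.4059, -0.3917, 0.149]
eef_rot: [2.111, 2.327, -0.001]
ft_force: [-0.6, -0.1, -2.5]
opening: 0.0074
gripper_force: 117.1
```

Request:
step_arm(rows=[{"travel": [0, 0, 0.1], "twist": 0, "grip": 0}, {"travel": [0, 0, 0.3], "twist": 0, "grip": 0}, {"travel": [0, 0, 0.6], "twist": 0, "grip": 0}, {"travel": [0, 0, 1], "twist": 0, "grip": 0}, {"travel": [0, 0, 1.4], "twist": 0, "grip": 0}, {"travel": [0, 0, 1.8], "twist": 0, "grip": 0}, {"travel": [0, 0, 2.2], "twist": 0, "grip": 0}, {"travel": [0, 0, 2.6], "twist": 0, "grip": 0}, {"travel": [0, 0, 3], "twist": 0, "grip": 0}, {"travel": [0, 0, 3.3], "twist": 0, "grip": 0}, {"travel": [0, 0, 3.43], "twist": 0, "grip": 0}, {"travel": [0, 0, 3.43], "twist": 0, "grip": 0}])

```text
time_s: 59.6
ee_pos: [0.406, -0.3919, 0.2871]
eef_rot: [2.11, 2.325, -0.001]
ft_force: [0.2, -0.2, -3.4]
opening: 0.0074
gripper_force: 117.2
```

Request:
step_arm(rows=[{"travel": [0.08, 0.05, 0], "twist": 0, "grip": 0}, {"travel": [0.23, 0.15, 0], "twist": -0.1, "grip": 0}, {"travel": [0.5, 0.32, 0], "twist": -0.2, "grip": 0}, {"travel": [0.85, 0.55, 0], "twist": -0.3, "grip": 0}, {"travel": [1.2, 0.77, 0], "twist": -0.4, "grip": 0}, {"travel": [1.6, 1.03, 0], "twist": -0.5, "grip": 0}, {"travel": [2, 1.28, 0], "twist": -0.6, "grip": 0}, {"travel": [2.4, 1.54, 0], "twist": -0.75, "grip": 0}, {"travel": [2.8, 1.8, 0], "twist": -0.9, "grip": 0}, {"travel": [3.2, 2.05, 0], "twist": -1.05, "grip": 0}, {"travel": [3.55, 2.28, 0], "twist": -1.2, "grip": 0}, {"travel": [3.85, 2.47, 0], "twist": -1.3, "grip": 0}, {"travel": [4.12, 2.64, 0], "twist": -1.4, "grip": 0}, {"travel": [4.33, 2.78, 0], "twist": -1.45, "grip": 0}, {"travel": [4.48, 2.87, 0], "twist": -1.45, "grip": 0}, {"travel": [4.57, 2.93, 0], "twist": -1.45, "grip": 0}, {"travel": [4.57, 2.93, 0], "twist": -1.45, "grip": 0}, {"travel": [4.57, 2.93, 0], "twist": -1.45, "grip": 0}, {"travel": [4.57, 2.93, 0], "twist": -1.45, "grip": 0}])

```text
time_s: 61.5
ee_pos: [0.5884, -0.2749, 0.2864]
eef_rot: [2.281, 2.159, -0.001]
ft_force: [-0.2, 0.4, -2.4]
opening: 0.0075
gripper_force: 117.2
```

```bash
python3 - <<'E'
from h import *
o=env.get_obs();print(o["ee_pos"],o["eef_rot"],o["ft_force"],o["torque"],o["opening"],o["gripper_force"])
n=read_camera('scene')[:,:,::-1].copy();cv2.imwrite('pics/sceneA.png',n);tt=read_camera('top')[:,:,::-1].copy();cv2.imwrite('pics/topA.png',tt)
e=o["ee_pos"];ap=e+[.0015,.025,.005];print("apex px",proj("scene",[ap,ap+[0,.028,-.008],ap+[0,0,-.061],ap+[0,0,-.153],[.6485,-.253,.252],[.6254,-.2516,.272]]))
g=cv2.cvtColor(n,cv2.COLOR_BGR2GRAY);u,v=proj("scene",[ap])[0].astype(int)
print(u-45,v-22);print("\n".join("".join("#" if x<60 else "+" if x<115 else "-" if x<145 else "." for x in r) for r in g[v-22:v+78,u-45:u+50]))
E
```

```text
[ 0.5883508  -0.27487364  0.28642414] [ 2.28147411e+00  2.15895266e+00 -1.01175397e-03] [-0.22712585  0.36043063 -2.39480934] [-0.01350536  0.02880376 -0.00148516] 0.007533609425284879 117.22212553024292
apex px [[298.32097091 123.79445756]
 [283.61016049 124.02927515]
 [299.05488972 156.29587214]
 [300.08821145 201.08153067]
 [318.12542255 129.97020929]
 [310.51490033 125.23025297]]
253 101
----------+++++##########+++++##+++++++++#######################################+++++++++++----
--------------++++################+++++++#########################################+++++++++++++
--..--------------+++++##########+++++++##########################################+++++++++++++
--.--..---------------++++#######++++++########################################++++++----++++++
-------..-..--------------++#####+++++########+################################+-------..--++--
+++------...--.-.-----------#####+++++########++###############################+--------------.
+++++++------.......--------#######+###########++##############################+++++++----.....
+++++++++++-----..-.-.--.---+####
[... 8194 characters left out ...]
+++.................++++++++
############+..........+++++++++##++++++++##+++++++++##+++++++#+++++++.................+++++++-
############+..........+++++++++##++++++++##+++++++++#++++++++++++++#-.................++++++++
###########+-..........++##+++++++++++++++##+++++++++#++++++++++++++#-................-+++++++-
###########+...........++##+++++++++++++++##+++++++++#++++++++++++++#+................++++++++-
###########+...........-+##+++++++++++++++++++++++++++++++++++++++++#-...............-++++++++-
###########+............+##+++++++++++++++++++++++++++++++++++#++++++-..............--++++++++-
###########+............+##+++++#+++++++++++++++++++++++++++++#++++++-.............--+++++++++-
```

Request:
step_arm(rows=[{"travel": [0.08, 0, 0], "twist": 0, "grip": 0}, {"travel": [0.22, -0.01, 0], "twist": 0, "grip": 0}, {"travel": [0.42, -0.02, 0], "twist": 0, "grip": 0}, {"travel": [0.65, -0.03, 0], "twist": 0, "grip": 0}, {"travel": [0.88, -0.05, 0], "twist": 0, "grip": 0}, {"travel": [1.1, -0.06, 0], "twist": 0, "grip": 0}, {"travel": [1.28, -0.07, 0], "twist": 0, "grip": 0}, {"travel": [1.4, -0.08, 0], "twist": 0, "grip": 0}, {"travel": [1.465, -0.08, 0], "twist": 0, "grip": 0}, {"travel": [1.465, -0.08, 0], "twist": 0, "grip": 0}, {"travel": [1.465, -0.08, 0], "twist": 0, "grip": 0}])

```text
time_s: 62.7
ee_pos: [0.6471, -0.2777, 0.2864]
eef_rot: [2.281, 2.16, -0.001]
ft_force: [0.3, -0.4, -3.1]
opening: 0.0077
gripper_force: 117.2
```

Request:
step_arm(rows=[{"travel": [0, 0, -0.15], "twist": 0, "grip": 0}, {"travel": [0, 0, -0.35], "twist": 0, "grip": 0}, {"travel": [0, 0, -0.55], "twist": 0, "grip": 0}, {"travel": [0, 0, -0.7], "twist": 0, "grip": 0}, {"travel": [0, 0, -0.8], "twist": 0, "grip": 0}, {"travel": [0, 0, -0.85], "twist": 0, "grip": 0}, {"travel": [0, 0, -0.85], "twist": 0, "grip": 0}])

```text
time_s: 63.4
ee_pos: [0.6472, -0.2777, 0.252]
eef_rot: [2.281, 2.16, -0.001]
ft_force: [-0.0, 0.8, -2.7]
opening: 0.0075
gripper_force: 117.2
```

Request:
step_arm(rows=[{"travel": [0, 0, -0.05], "twist": 0, "grip": 0}, {"travel": [0, 0, -0.1], "twist": 0, "grip": 0}, {"travel": [0, 0, -0.1], "twist": 0, "grip": 0}, {"travel": [0, 0, -0.1], "twist": 0, "grip": 0}])

```text
time_s: 63.8
ee_pos: [0.6474, -0.2777, 0.2484]
eef_rot: [2.281, 2.16, -0.001]
ft_force: [0.5, 0.1, -2.1]
opening: 0.0076
gripper_force: 117.3
```

```bash
python3 - <<'E'
from h import *
o=env.get_obs();print(o["ee_pos"],o["ft_force"],o["torque"])
E
```

```text
[ 0.64736419 -0.27766378  0.24840617] [ 0.45324865  0.13937812 -2.0582611 ] [ 0.0646244  -0.03898945 -0.05154239]
```

Request:
step_arm(rows=[{"travel": [0, 0, -0.03], "twist": 0, "grip": 0}, {"travel": [0, 0, -0.05], "twist": 0, "grip": 0}, {"travel": [0, 0, -0.05], "twist": 0, "grip": 0}, {"travel": [0, 0, -0.05], "twist": 0, "grip": 0}])

```text
time_s: 64.2
ee_pos: [0.6474, -0.2774, 0.2469]
eef_rot: [2.28, 2.16, 0.0]
ft_force: [0.8, 4.8, 4.8]
opening: 0.0071
gripper_force: 118.0
```

```bash
python3 - <<'E'
from h import *
o=env.get_obs();print(o["ee_pos"],o["ft_force"],o["torque"])
E
```

```text
[ 0.64744634 -0.27737114  0.24691105] [0.81230839 4.80670398 4.80539629] [ 0.98427527  0.04022528 -0.01205482]
```

Request:
step_arm(rows=[{"travel": [0, 0.03, 0.02], "twist": 0, "grip": 0}, {"travel": [0, 0.06, 0.02], "twist": 0, "grip": 0}, {"travel": [0, 0.06, 0.02], "twist": 0, "grip": 0}])

```text
time_s: 64.5
ee_pos: [0.6472, -0.2755, 0.2466]
eef_rot: [-2.281, -2.16, 0.002]
ft_force: [-0.0, 0.2, -0.6]
opening: 0.007
gripper_force: 117.3
```

```bash
python3 - <<'E'
from h import *
o=env.get_obs();print(o["ee_pos"],o["ft_force"],o["torque"])
E
```

```text
[ 0.64716233 -0.27548515  0.24658403] [-0.04513598  0.23236555 -0.64864694] [ 0.11035785  0.03085762 -0.02634814]
```

Request:
step_arm(rows=[{"travel": [0, 0, -0.01], "twist": 0, "grip": 9}, {"travel": [0, 0, -0.01], "twist": 0, "grip": 10}, {"travel": [0, 0, -0.01], "twist": 0, "grip": 10.6}, {"travel": [0, 0, -0.01], "twist": 0, "grip": 11}, {"travel": [0, 0, -0.01], "twist": 0, "grip": 12}, {"travel": [0, 0, -0.01], "twist": 0, "grip": 16}, {"travel": [0, 0, -0.01], "twist": 0, "grip": 20}, {"travel": [0, 0, -0.01], "twist": 0, "grip": 20}, {"travel": [0, 0, -0.01], "twist": 0, "grip": 20}])

```text
time_s: 65.4
ee_pos: [0.6473, -0.2753, 0.2467]
eef_rot: [2.281, 2.16, -0.001]
ft_force: [-0.1, 1.2, 0.4]
opening: 0.02
gripper_force: 0.0
```

```bash
python3 - <<'E'
from h import *
o=env.get_obs();print(o["ee_pos"],o["ft_force"],o["torque"],o["opening"],o["gripper_force"])
n=read_camera('scene')[:,:,::-1].copy();cv2.imwrite('pics/sceneB.png',n)
print(proj("scene",[[.6485,-.253,.252-.061],[.6485,-.253,.252-.153]]))
g=cv2.cvtColor(n,cv2.COLOR_BGR2GRAY)
print("\n".join("".join("#" if x<60 else "+" if x<115 else "-" if x<145 else "." for x in r) for r in g[118:220:2,275:375]))
E
```

```text
[ 0.64731182 -0.27533956  0.24672446] [-0.11550668  1.2428632   0.44149688] [-0.00205502 -0.0163341  -0.02911455] 0.01998066440432318 0.0
[[318.13260023 160.33148156]
 [318.14142768 202.377759  ]]
#####################+++++++########################################+++++++++++++++++++#++#++#++++++
#######################++++####################++###################++++++++++++++++++++###+#+#+++++
##########################+++##################++++#################++++++++++++++++++++####+###++++
##########################++++###################+++###############+++++++++++++++++++++++##########
#################+++########++++##############################++-++++++++++++++++++++++++++++#######
#################++#############################################+++++++++++++++++++++++++++++++++#+#
#################++++#############+#############################++++++++++++++++++++++++++++++++++++
#################++++....--########+############################++++++++++++++++++++++++++++++++++++
################+.+++...........+##++++++++############++#######+++++++++++++++++++++++++++++++
[... 3547 characters left out ...]
++++++++++++-....+++++++##+++++++##++++++++##++++++++++++-+++++++------+--+++---+++-+--++---++
+++++++++++++++++++++++++++++++++++++++#++++++++++++++++++++++--+++++++--+------+---++-----+++---+++
+++++++++++++++++++++++++++++++++++++++++++++++++++++++++++++++++++++++----++-++-------+--++++-+++-.
+++++++++++++++++++++++++++++++++++++++++++++++++++++++---++++++++++++++++--------------++++-+++-...
++++++++++++++++++++++++++++++++++++-.------++++++---+-------+++++++++++++-------++++---+--+++-.....
+++++++++++++++++++++++++++++++++++-........------------------+++#+++++++-+-----+--------+++-.......
++++++++++++++++++++++++++++++++-..........-+++++++---------------+++-+----+-----+-----+++-.........
```

Request:
step_arm(rows=[{"travel": [0, 0, 0.1], "twist": 0, "grip": 20}, {"travel": [0, 0, 0.3], "twist": 0, "grip": 20}, {"travel": [0, 0, 0.6], "twist": 0, "grip": 20}, {"travel": [0, 0, 1], "twist": 0, "grip": 20}, {"travel": [0, 0, 1.6], "twist": 0, "grip": 20}, {"travel": [0, 0, 2.4], "twist": 0, "grip": 20}, {"travel": [0, 0, 3.2], "twist": 0, "grip": 20}, {"travel": [-0.5, 0, 4], "twist": 0, "grip": 20}, {"travel": [-1.3, 0, 4], "twist": 0, "grip": 20}, {"travel": [-2.3, 0, 4], "twist": 0, "grip": 20}, {"travel": [-3.3, 0, 4], "twist": 0, "grip": 20}, {"travel": [-4.3, 0, 4], "twist": 0, "grip": 20}, {"travel": [-5.3, 0, 4], "twist": 0, "grip": 20}, {"travel": [-6, 0, 4], "twist": 0, "grip": 20}, {"travel": [-6, 0, 4], "twist": 0, "grip": 20}, {"travel": [-6, 0, 4], "twist": 0, "grip": 20}, {"travel": [-6, 0, 4], "twist": 0, "grip": 20}, {"travel": [-6, 0, 4], "twist": 0, "grip": 20}])

```text
time_s: 67.25
ee_pos: [0.4081, -0.2755, 0.4063]
eef_rot: [-2.28, -2.161, 0.001]
ft_force: [0.4, -0.4, 0.3]
opening: 0.02
gripper_force: 0.0
```

Request:
step_arm(rows=[{"travel": [-0.2, 1, 0], "twist": 0, "grip": 20}, {"travel": [-0.2, 2, 0], "twist": 0, "grip": 20}, {"travel": [-0.2, 2, 0], "twist": 0, "grip": 20}, {"travel": [-0.2, 2, 0], "twist": 0, "grip": 20}, {"travel": [-0.2, 2, 0], "twist": 0, "grip": 20}, {"travel": [-0.2, 2, 0], "twist": 0, "grip": 20}, {"travel": [-0.2, 2, 0], "twist": 0, "grip": 20}, {"travel": [-0.2, 2, 0], "twist": 0, "grip": 20}, {"travel": [-0.2, 2, 0], "twist": 0, "grip": 20}, {"travel": [-0.2, 2, 0], "twist": 0, "grip": 20}, {"travel": [-0.2, 2, 0], "twist": 0, "grip": 20}, {"travel": [-0.2, 2, 0], "twist": 0, "grip": 20}])

```text
time_s: 68.45
ee_pos: [0.3993, -0.1953, 0.4067]
eef_rot: [2.281, 2.16, -0.001]
ft_force: [0.7, -0.6, -1.0]
opening: 0.0202
gripper_force: 0.0
```

```bash
python3 - <<'E'
from h import *
o=env.get_obs();print(o["ee_pos"],o["ft_force"],o["time_s"])
n=read_camera('scene')[:,:,::-1].copy();m=read_camera('top')[:,:,::-1].copy();n2=read_camera('scene')[:,:,::-1].copy()
cv2.imwrite('pics/sceneC.png',n);cv2.imwrite('pics/topC.png',m)
print("motion",np.abs(n.astype(int)-n2).max())
C={}
for nm,im,(x0,y0,x1,y1),th in(("top",m,(225,100,300,180),50),("scene",n,(270,105,360,160),60)):
    g=cv2.cvtColor(im,cv2.COLOR_BGR2GRAY)[y0:y1,x0:x1];k,_,st,c=cv2.connectedComponentsWithStats((g<th).astype(np.uint8))
    C[nm]=sorted([(c[i]+[x0,y0]).round(1).tolist()+[int(st[i,4])] for i in range(1,k) if st[i,4]>25]);print(nm,C[nm])
g=cv2.cvtColor(n,cv2.COLOR_BGR2GRAY)
print("\n".join("".join("#" if x<60 else "+" if x<115 else "-" if x<145 else "." for x in r) for r in g[112:220:2,275:375]))
print(proj("scene",[[.6468,-.225,.244],[.6502,-.281,.244],[.6485,-.253,.191]]),proj("top",[[.6468,-.225,.244],[.6502,-.281,.244],[.6485,-.253,.191]]))
E
```

```text
[ 0.39926591 -0.19533851  0.40671856] [ 0.67176156 -0.57554314 -1.02392888] 68.45
motion 42
top [[230.6, 134.1, 73], [242.9, 173.4, 74], [260.6, 136.2, 160]]
scene [[284.1, 127.3, 852], [308.0, 118.7, 59], [329.2, 138.8, 125]]
+++++------.--++-++#####+++----+++++++++++++++++++++++++++++++++----+++++++++++++++++++++++++++++++-
++++++++++++++++++####++----++++++++++++++++++++++++++++++++------+++++++++++++++++++++++#++++++++++
######++++++#########++---++######+++++++++++++++++++++++++----++++++++++++++++++++++++#++#+++++++++
#####################+++++++##############++++++++++++++----+++++++++++++++++++++++++++##+++++++++++
######################+++++##++++++++####+++++++++++------++++++++++++++++++++++++++++++#++++##+++++
##########################+++##++++++++++++++++++------+++++++++++++++++++++++++++++++++####+#++++++
##########################++++###+++++++++++++++----++++++++++++++++++++++++++++++++++++++###++#++#+
#################+--########++++++---+++++++++-.--+++++++++++++++++++++++++++++++++++++++++++#######
#################++##############++++++++++--..-+++++++++++++++++
[... 4056 characters left out ...]
+-++++++++-+++-++++
.......................-++--++++++++++++++++++++++++++++++++++++++++++++-+---+---++--+--++++++++++-.
....................-+++-.....--+++++++++++++++++++++++-+-+++++++++++++++++--+---+-+-++++-+-++++-...
..................-+++-.............-..-----++++++-+-+-+-----+++++++++++++++++-+++-+-----+-+++-.....
+++-............-++---......................+++---------------+++++++++++-----+++-+-----++++-.......
-+++++++-.....-+++++++++++++++++-..........-+++++++--+--------+---+++-+-++-------++----+++-.........
[[303.49587722 130.5009185 ]
 [333.04161849 137.72854745]
 [318.13260023 160.33148156]] [[227.79766475 135.0002663 ]
 [264.2594503  132.95707307]
 [249.31277036 144.36994102]]
```

```bash
python3 - <<'E'
from h import *
n=read_camera('scene')[:,:,::-1].astype(int);p=cv2.imread('pics/sceneC.png').astype(int)
print("pot motion",np.abs(n-p)[140:215,290:345].max(),np.abs(n-p)[140:215,290:345].mean())
print(env.close_job())
E
```

```text
pot motion 10 1.7717979797979797
the job is handed in; nothing more can be done
None
```

The job is handed in. By my camera checks, all four pebbles present went through the funnel into the pot, the pot hangs upright and still on the hook, the funnel is back in its beaker, and both scoops lie on the bench. The judge's verdict was not shown to me.

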